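# Change over the retained sauce samples and press the tub's lid home

## Robot

A 7-joint arm with a two-finger parallel gripper is mounted at the origin on the work surface. World frame = base frame: x ahead of the robot, y to its left, z up, the work surface at z = 0. Lengths are in m, angles in rad, forces in N, time in s.
With the tool pointing down it reaches from about 0.4 to 0.85 m from the base axis. Payload 10.4 kg.
Tool frame: the origin (TCP) lies at the very end of the fingers, on their centre line; the grasp point (between the pads) lies 19 mm behind it; z points along the fingers, x is the direction in which the jaws open and shut, and the axes are right-handed (so a half turn about z gives the same grasp; the last joint's range is limited). The gripper opens to 87 mm and grips with 3 to 60 N. Pads are 19 mm wide; open, the fingers measure 117 mm over their backs; the gripper's body (75 mm by 190 mm) begins 51 mm behind the grasp point.
Start: joints at [1.25, 0.332, -0.065, 1.46, 0.022, 1.35, -0.088], TCP at [0.183, -0.598, 0.223] pointing down, gripper open.
Joint ranges: [-2.6, 2.6], [-0.5, 2.12], [-1.47, 1.34], [0.16, 2.42], [-1.27, 4.41], [0.06, 2.06], [-2.6, 2.6]. Speed limits (rad/s): [2.22, 2.22, 2.79, 2.79, 3.14, 3.14, 3.14].

## Interface

Orientations are given as a unit quaternion [x, y, z, w].
In Python, from bench import r gives the robot as it stands. The module is installed in compiled form; this text tells all that it offers.
- The arm moves only by the tool carry_out, never from a script. Its argument "commands" is a list that holds one entry, the list of rows, each a list of 7 numbers: the closure in counts, from 0 (fully open) to 255 (shut), then the shift along the tool's x, y, z in units of 25 mm (1.0 is 25 mm), then the turn, a rotation vector about the tool's x, y, z in units of 5 degrees (1.0 is 5 degrees). A call has 1 to 12 rows; each row is the pose to reach, as a shift and turn from the pose measured when the call began, along the tool's axes at that moment; what a row does not reach only later rows make up. A row lasts 1/8 s, in which the tool goes at most 62.5 mm and 10.7 degrees, less where a joint would pass 70% of its speed; a pose out of reach is approached as far as the arm can. A call with a gripper value outside its range is refused whole. The fingers move at their own pace and stop on an object; "grip_force" is the grip in N (left out, the last holds). Time passes only in rows, so rows that repeat a pose let the fingers close. It gives the time, the measured TCP pose, the force and the opening at its end, in the units of the state.
- r.read_state(): the state, without advancing time (a new reading comes with each control period).
- r.camera(name): name is "scene" or "top"; returns the picture (420x560x3 uint8, blue, green, red); there is no depth.
- r.camera_info(name): a dict with "fx", "fy", "cx", "cy" (pixels), "origin" and "rotation" of the camera in the world. Camera axes: x right, y down, z forward; pixel columns grow to the right and rows downward; lengths in m; the calibration is good to about 2 mm. A picture is of the moment at which its call begins. camera_info takes no time and is no camera call.
- r.close_job(): hands the job in, once; it reports no verdict.
The state is a dict: "time": time; "joint_positions": joint angles; "joint_vel": joint speeds; "joint_torque": joint torques, N m; "ee_pos": TCP position; "eef_rot": TCP orientation; "ft_force": force on the tool from outside, world axes, zero at the start; "torque": the same for the moment, N m; "width": finger opening in m.
Only numpy, scipy, OpenCV 4.12 (cv2) and the standard library are available. Lean on these libraries where they do the work, as an engineer would, in place of code of your own. Each camera call takes 0.05 s, during which the arm holds its last target.

## Task

Change over the retained samples: take the two expired red-capped vials out of the white tub and stand them in free cells of the blue rack, and stand every white-capped vial from the rack upright in a cell of the tub, right down on its floor. Then set the clear lid in the tub's mouth and press it down past the silicone lip until its flange is home on the rim and level all round. Leave the other things on the bench where they are.

Things in the scene. Friction and masses are not known exactly. Their poses are not given: they have to be found in the camera images.
- tub: White round food tub, fixed to the bench: 192 mm across the rim, 65 mm high, open, floor 5 mm thick. A fixed grey insert plate (top 40 mm above the bench) has four square 33 mm cells, 62 mm apart (2 x 2, along the tub's x and y). A vial in a cell stands on the floor, its top 90 mm above the bench, 25 mm above the rim. Origin: centre of the underside, z up.
- tub_rim (a point): Centre of the tub's mouth (170 mm bore), at the top of the rim, 65 mm above the bench. Inside the mouth runs a blue silicone lip in four quarter arcs, 10 mm wide, its top 6 to 8 mm below the rim. Each quarter gives way at about 3.5 N (14 N in all), sluggishly (about 40 N s/m more each), and stays where it is pushed; the lid's weight does not move it.
- rack: Blue bench rack, fixed: 176 x 114 mm, top plate 40 mm above the bench, six square 33 mm cells: 3 along its x, at -62, 0 and 62 mm; 2 along its y, at -31 and 31 mm. A vial in a cell stands on the 5 mm base, its top 90 mm above the bench. Origin: centre of the underside, z up.
- lid: Loose clear domed lid, 220 g, lying right way up: 192 mm flange, 4 mm thick; below it a plug 14 mm deep, 162 mm across tapering to 155 mm at the bottom; above it a hollow dome with a flat top 144 mm across, 54 mm above the origin. Origin: centre of the plug's lower edge (on the bench at the start), z up. Any yaw fits the tub.
- lid_flange (a point): Centre of the underside of the lid's flange, 14 mm above the lid's origin. Laid in the tub's mouth the lid rests on the lip, this point 6 to 8 mm above the rim; pressed home, the flange lies on the rim and this point is at tub_rim.
- lid_knob (a point): Top centre of the lid's round blue knob, 36 mm in diameter, 26 mm tall, in the middle of the lid; 80 mm above the lid's origin.
- expired0: An expired sample: dark sauce vial with a RED cap, in one of the tub's cells at the start; 28 mm diameter, 85 mm tall, about 60 g, flat foot chamfered over its lowest 4 mm, cap the top 19 mm (also 28 mm wide). Origin: centre of its underside; z along its axis, up towards the cap.
- expired1: An expired sample: dark sauce vial with a RED cap, in one of the tub's cells at the start; 28 mm diameter, 85 mm tall, about 60 g, flat foot chamfered over its lowest 4 mm, cap the top 19 mm (also 28 mm wide). Origin: centre of its underside; z along its axis, up towards the cap.
- tub_cell0 (a point): Centre of one of the tub's four cells, at the tub's inner floor (5 mm above the bench): where a vial's origin comes to stand.
- tub_cell1 (a point): Centre of one of the tub's four cells, at the tub's inner floor (5 mm above the bench): where a vial's origin comes to stand.
- tub_cell2 (a point): Centre of one of the tub's four cells, at the tub's inner floor (5 mm above the bench): where a vial's origin comes to stand.
- tub_cell3 (a point): Centre of one of the tub's four cells, at the tub's inner floor (5 mm above the bench): where a vial's origin comes to stand.
- vial0: A new sample: dark sauce vial with a WHITE cap, in one of the rack's cells at the start (there are two to four of these; absent ones read None); 28 mm diameter, 85 mm tall, about 60 g, flat foot chamfered over its lowest 4 mm, cap the top 19 mm (also 28 mm wide). Origin: centre of its underside; z along its axis, up towards the cap.
- vial1: A new sample: dark sauce vial with a WHITE cap, in one of the rack's cells at the start (there are two to four of these; absent ones read None); 28 mm diameter, 85 mm tall, about 60 g, flat foot chamfered over its lowest 4 mm, cap the top 19 mm (also 28 mm wide). Origin: centre of its underside; z along its axis, up towards the cap.
- vial2: A new sample: dark sauce vial with a WHITE cap, in one of the rack's cells at the start (there are two to four of these; absent ones read None); 28 mm diameter, 85 mm tall, about 60 g, flat foot chamfered over its lowest 4 mm, cap the top 19 mm (also 28 mm wide). Origin: centre of its underside; z along its axis, up towards the cap.
- vial3: A new sample: dark sauce vial with a WHITE cap, in one of the rack's cells at the start (there are two to four of these; absent ones read None); 28 mm diameter, 85 mm tall, about 60 g, flat foot chamfered over its lowest 4 mm, cap the top 19 mm (also 28 mm wide). Origin: centre of its underside; z along its axis, up towards the cap.
- bottle_a: Full sauce bottle, 64 mm across, 150 mm tall; not part of the job, leave it alone. Origin: centre of its underside.
- bottle_b: Empty glass bottle, 64 mm across, 150 mm tall; not part of the job, leave it alone. Origin: centre of its underside.
- tape: Roll of tape lying flat, 76 mm across, 24 mm high; not part of the job, leave it alone. Origin: centre of its underside.
- marker: Black marker pen lying down, 14 mm thick, 130 mm long; not part of the job, leave it alone. Origin: centre of its underside.
- funnel: Orange funnel standing on its wide mouth, 90 mm across, 85 mm tall; not part of the job, leave it alone. Origin: centre of its underside.
- cap_jar: Glass jar with white cap, 80 mm across, 100 mm tall; not part of the job, leave it alone. Origin: centre of its underside.
- scoop: Steel spoon lying down; not part of the job, leave it alone. Origin: centre of its underside.
Mind the look-alikes: they are no part of the job. What is shaped like the vial3 but purple is not meant.

How it is judged:
By the outcome, as a careful person would: the job done as asked, in the order asked, and still so for the second after the job is handed in, with the robot touching nothing.
Of vial0, vial1, vial2, vial3 only 2 to 4 are there at a start; the rules pass over those that are not, and their reading is None.
At some moment in a run one of lid may be knocked a few centimetres aside while the robot is not near it.
Once in a run the grip may slacken for a moment while it holds something.
It also fails if it takes over 210 s, if anything falls off the work surface, if the arm or the gripper's body presses on something with over 40 N, if the wrist force passes 120 N, or if a joint passes its speed limit or range.

## Working session

There is one attempt and no reset: what is moved stays moved. The work goes in short steps, Python scripts to look and compute and a tool call to move; the robot and the scene stay as the last step left them, time stands still between calls to the robot, and variables do not carry over. Pictures are saved under pics/ and viewed, and the job is handed in when it is done.

Besides the shell and the picture viewer there is one more tool, called in YAML: its name, and indented under it one key for each argument. carry_out: Moves the arm, as the interface text tells. Its arguments: {"type":"object","properties":{"commands":{"type":"array"},"grip_force":{"type":"number"}},"required":["commands"]}

```bash
mkdir -p pics; python3 - <<'E'
from bench import r
import cv2
for n in("scene","top"):
    im=r.camera(n); cv2.imwrite(f"pics/{n}0.png",im); print(n,r.camera_info(n))
print(r.read_state())
E
```

```text
scene {'fx': 511.5635571659156, 'fy': 511.5635571659156, 'cx': 278.5688582375329, 'cy': 205.06730659251284, 'origin': array([ 1.09442398, -0.0281203 ,  0.99856873]), 'rotation': array([ 0.65799768,  0.70396644, -0.19093773, -0.18711782])}
top {'fx': 487.71133990360306, 'fy': 487.71133990360306, 'cx': 286.7003860319057, 'cy': 202.066993251608, 'origin': array([ 0.35944849, -0.04712756,  1.42141342]), 'rotation': array([ 0.70829807, -0.70175794,  0.05337449, -0.05477949])}
{'time': 0.1, 'joint_positions': array([ 1.25040262,  0.33281758, -0.06470487,  1.46086053,  0.02160726,
        1.34988281, -0.0885183 ]), 'joint_vel': array([-1.35282850e-03, -2.31867309e-03,  1.79664857e-03, -2.22592226e-03,
        1.32264101e-03, -8.49643948e-05, -1.48062473e-03]), 'joint_torque': array([ 3.86816509e-04, -6.24546289e+01,  2.41865386e-02, -3.90716422e+01,
       -6.12772023e-02,  3.66655912e-02,  2.62249239e-05]), 'ee_pos': array([ 0.18327899, -0.59716402,  0.22182642]), 'eef_rot': array([ 8.04182216e-01, -5.94382502e-01, -5.29565883e-04, -3.52696423e-04]), 'ft_force': array([-0.27330211, -0.60614635, -0.80398437]), 'torque': array([-0.0094734 , -0.01807365, -0.0079846 ]), 'width': 0.08705605386874597}
```

View pics/scene0.png

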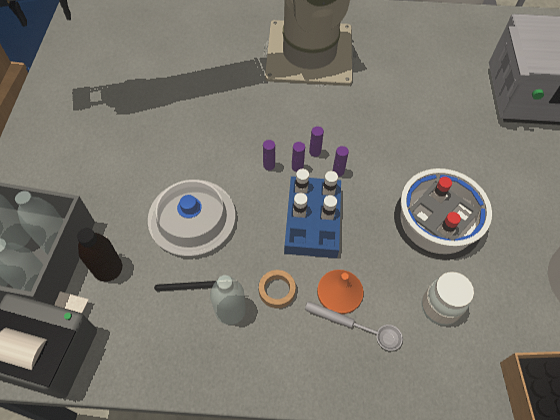

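View pics/top0.png

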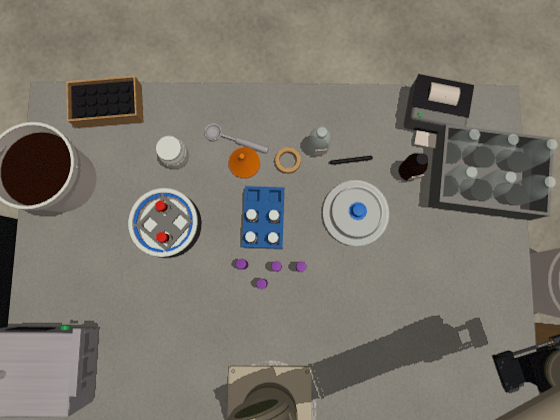

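```bash
cat > h.py <<'E'
import numpy as np, cv2
from scipy.spatial.transform import Rotation as R
from bench import r
def cam(n):
    c=r.camera_info(n); return c, R.from_quat(c['rotation']).as_matrix()
def px(n,u,v,z):
    c,M=cam(n); d=M@np.array([(u-c['cx'])/c['fx'],(v-c['cy'])/c['fy'],1]); o=c['origin']
    return o+d*(z-o[2])/d[2]
def proj(n,p):
    c,M=cam(n); q=M.T@(np.array(p)-c['origin']); return np.array([c['fx']*q[0]/q[2]+c['cx'],c['fy']*q[1]/q[2]+c['cy']])
def crop(im,u0,v0,u1,v1,k,fn):
    a=cv2.resize(im[v0:v1,u0:u1],None,fx=k,fy=k,interpolation=cv2.INTER_CUBIC); cv2.imwrite(fn,a)
E
python3 - <<'E'
from h import *
t=cv2.imread('pics/top0.png'); s=cv2.imread('pics/scene0.png')
crop(t,120,170,300,300,4.4,'pics/t_a.png'); crop(s,240,120,500,270,3,'pics/s_a.png'); crop(t,310,165,400,260,6,'pics/t_l.png');crop(s,140,170,245,265,6,'pics/s_l.png')
print(px('top',270,220,0.04),px('scene',313,215,0.04))
E
```

```text
[0.52045224 0.00373843 0.04      ] [0.53843892 0.02252668 0.04      ]
```

View pics/t_a.png

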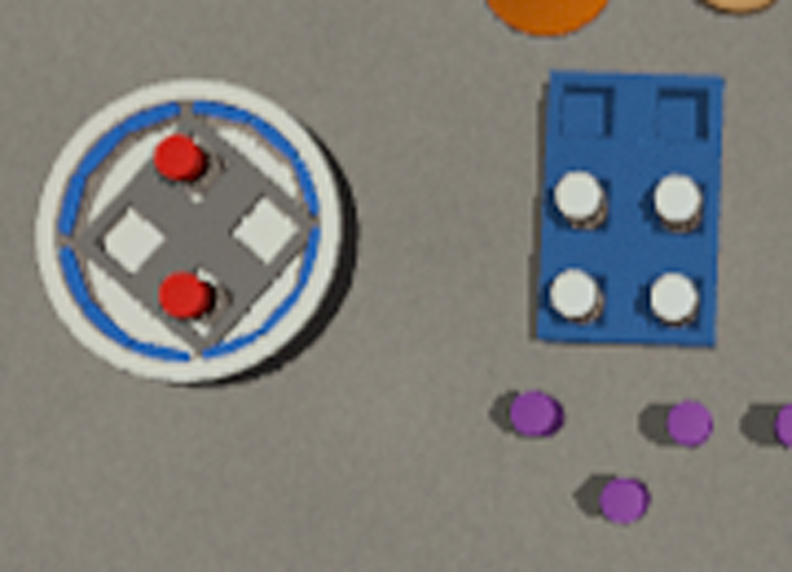

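View pics/s_a.png

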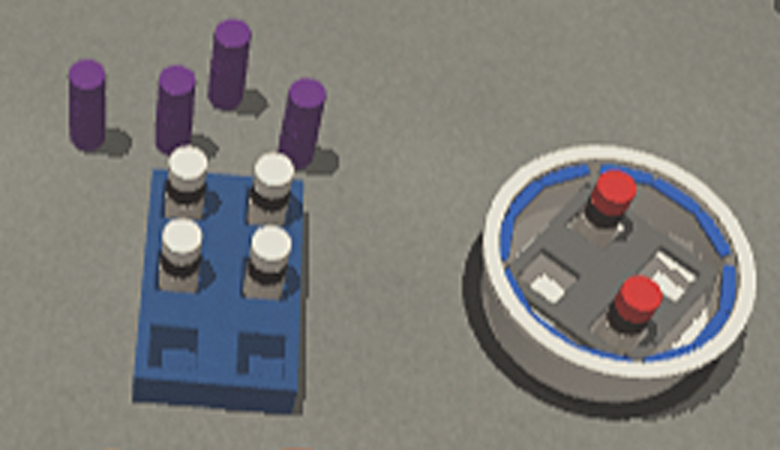

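View pics/t_l.png

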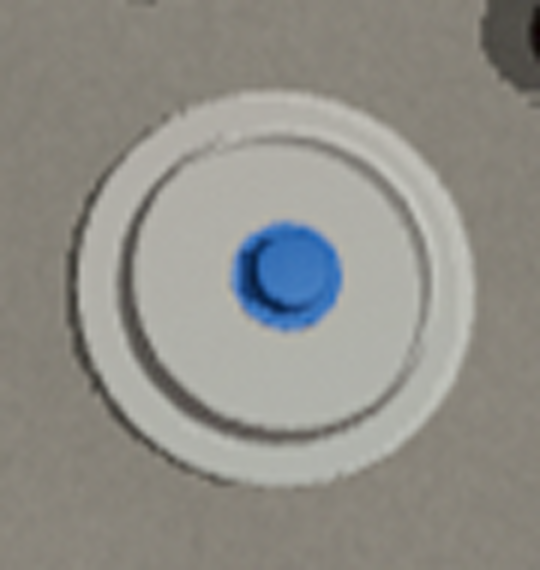

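View pics/s_l.png

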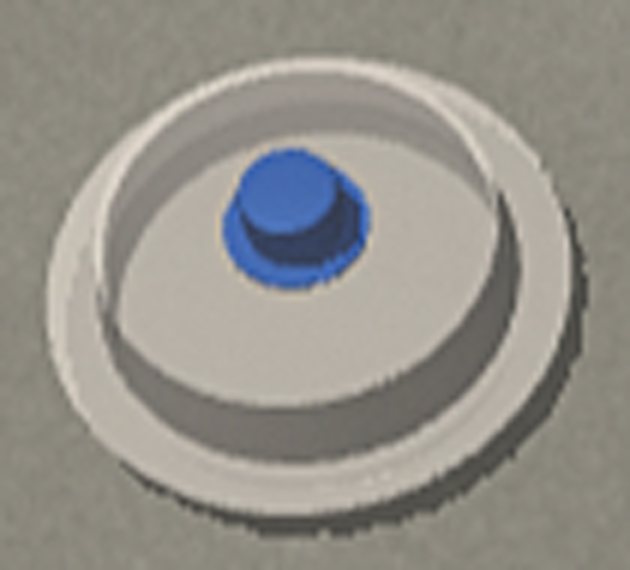

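```bash
cat >> h.py <<'E'
def T(a,k,o): return [((u+.5)/k-.5+o[0],(v+.5)/k-.5+o[1]) for u,v in a]
E
python3 - <<'E'
from h import *
np.set_printoptions(precision=4,suppress=True)
ta=lambda a:T(a,4.4,(120,170)); sa=lambda a:T(a,3,(240,120))
for nm,f,a,z in [('top',ta,[(580,196),(677,200),(576,294),(673,298),(180,157),(184,296)],.09),('scene',sa,[(274,170),(188,160),(271,243),(182,236),(614,186),(640,293)],.09),
 ('top',ta,[(551,72),(723,76),(715,346),(536,340)],.04),('scene',sa,[(296,384),(136,374),(151,170),(303,180)],.04),
 ('top',ta,[(536,413),(691,424),(625,500)],.085)]:
    P=np.array([px(nm,u,v,z)[:2] for u,v in f(a)]); print(nm,z);print(P, P.mean(0))
# circles by contour fits
for nm,file in (('top','pics/top0.png'),('scene','pics/scene0.png')):
    im=cv2.imread(file); hsv=cv2.cvtColor(im,cv2.COLOR_BGR2HSV)
    m=((hsv[...,0]>170)|(hsv[...,0]<6))&(hsv[...,1]>180)&(hsv[...,2]>120)
    n,l,st,c=cv2.connectedComponentsWithStats(m.astype(np.uint8))
    print(nm,[(st[i,4],c[i]) for i in range(1,n) if st[i,4]>20])
    tl=T([(190,230),(270,262)],4.4,(120,170))
# lid
print(px('top',*T([(291,269)],6,(310,165))[0],.08),px('scene',*T([(288,193)],6,(140,170))[0],.08))
print(px('top',*T([(278,290)],6,(310,165))[0],.018))
print('tub rim',px('top',*T([(188,231)],4.4,(120,170))[0],.065), px('scene',*T([(619,260)],3,(240,120))[0],.065))
E
```

```text
top 0.09
[[ 0.5303  0.0532]
 [ 0.5284 -0.0075]
 [ 0.469   0.0545]
 [ 0.467  -0.0058]
 [ 0.5527  0.3047]
 [ 0.4655  0.2979]] [0.5021 0.1162]
scene 0.09
[[ 0.4689  0.0557]
 [ 0.4647 -0.0061]
 [ 0.5304  0.0543]
 [ 0.5291 -0.0077]
 [ 0.4651  0.2982]
 [ 0.5525  0.307 ]] [0.5018 0.1169]
top 0.04
[[ 0.6184  0.0777]
 [ 0.6168 -0.035 ]
 [ 0.4405 -0.0317]
 [ 0.4433  0.0834]] [0.5297 0.0236]
scene 0.04
[[ 0.6133  0.0776]
 [ 0.6133 -0.0338]
 [ 0.4412 -0.0324]
 [ 0.442   0.0822]] [0.5274 0.0234]
top 0.085
[[ 0.3955  0.0781]
 [ 0.3897 -0.0179]
 [ 0.343   0.0221]] [0.3761 0.0274]
top [(np.int32(77), array([159.8961, 205.2468])), (np.int32(83), array([161.1446, 236.5542]))]
scene [(np.int32(24), array([445.9583, 180.2917])), (np.int32(24), array([455.0417, 215.5833]))]
[ 0.5476 -0.2418  0.08  ] [ 0.5483 -0.2433  0.08  ]
[ 0.546  -0.2444  0.018 ]
tub rim [0.5088 0.3039 0.065 ] [0.5114 0.3043 0.065 ]
```

```bash
cat >> h.py <<'E'
def go(x,y,z,jaw=None):
    "jaw: world angle(deg) of jaw axis, mod 180"
    s=r.read_state(); M=R.from_quat(s['eef_rot']).as_matrix()
    d=M.T@(np.array([x,y,z])-s['ee_pos'])/.025
    if jaw is None: j=np.arctan2(M[1,0],M[0,0])
    else:
        j=np.radians(jaw); cur=np.arctan2(M[1,0],M[0,0])
        while j-cur>np.pi/2: j-=np.pi
        while j-cur<-np.pi/2: j+=np.pi
    X=np.array([np.cos(j),np.sin(j),0]);Z=np.array([0,0,-1.]);G=np.stack([X,np.cross(Z,X),Z],1)
    w=np.degrees(R.from_matrix(M.T@G).as_rotvec())/5
    print('shift',np.round(d,2),'turn',np.round(w,2),'| t %.1f pos'%s['time'],np.round(s['ee_pos'],4),'jaw %.1f'%np.degrees(np.arctan2(M[1,0],M[0,0])),'F',np.round(s['ft_force'],1),'w %.4f'%s['width'],'q7 %.2f'%s['joint_positions'][6])
E
python3 - <<'E'
from h import *
np.set_printoptions(precision=4,suppress=True)
ta=lambda a:T(a,4.4,(120,170)); sa=lambda a:T(a,3,(240,120))
for nm,f,a,z in [('top',ta,[(187,112),(315,222),(200,352),(87,243)],.04),('top',ta,[(134,240),(267,231)],.03),('scene',sa,[(595,165),(712,255),(632,358),(510,266)],.04)]:
    P=np.array([px(nm,u,v,z)[:2] for u,v in f(a)]); print(nm,z);print(P, P.mean(0))
s=cv2.imread('pics/scene0.png');t=cv2.imread('pics/top0.png')
# overlay model
def draw(im,nm):
    im=cv2.resize(im,None,fx=4,fy=4,interpolation=cv2.INTER_CUBIC)
    P=lambda p:tuple(np.round((proj(nm,p)+.5)*4-.5).astype(int))
    c=np.array([.5095,.3035]);
    for rr,z in((.096,.065),(.085,.065)):
        for a in np.linspace(0,2*np.pi,120): cv2.circle(im,P([c[0]+rr*np.cos(a),c[1]+rr*np.sin(a),z]),1,(0,255,0),-1)
    y=np.radians(YAW)
    def sq(cx,cy,h,z,o,yy,col):
        pts=[]
        for sx,sy in((-1,-1),(1,-1),(1,1),(-1,1)):
            v=np.array([cx+sx*h,cy+sy*h]); w=o+np.array([np.cos(yy)*v[0]-np.sin(yy)*v[1],np.sin(yy)*v[0]+np.cos(yy)*v[1]]); pts.append(P([*w,z]))
        cv2.polylines(im,[np.array(pts)],True,col,1)
    for a in(-.031,.031):
        for b in(-.031,.031): sq(a,b,.0165,.04,c,y,(255,0,255))
    for a in(-.062,0,.062):
        for b in(-.031,.031): sq(a,b,.0165,.04,np.array([.529,.023]),np.radians(-1.4),(0,255,255))
    return im
YAW=49.5
a=draw(t,'top');cv2.imwrite('pics/ov_t.png',a[170*4:270*4,122*4:300*4])
a=draw(s,'scene');cv2.imwrite('pics/ov_s.png',a[150*4:265*4,285*4:495*4][:, :])
for q in [(t,'top',318,128,.15),(t,'top',171,147,.1)]: print(px(q[1],q[2],q[3],q[4]))
E
```

```text
top 0.04
[[0.5897 0.3148]
 [0.5182 0.2283]
 [0.4336 0.2989]
 [0.5032 0.3753]] [0.5111 0.3043]
top 0.03
[[0.5064 0.3479]
 [0.5131 0.2614]] [0.5098 0.3046]
scene 0.04
[[0.4122 0.3037]
 [0.4866 0.3819]
 [0.5763 0.3139]
 [0.5066 0.233 ]] [0.4954 0.3081]
[ 0.7588 -0.1263  0.15  ]
[0.7159 0.2808 0.1   ]
```

View pics/ov_t.png

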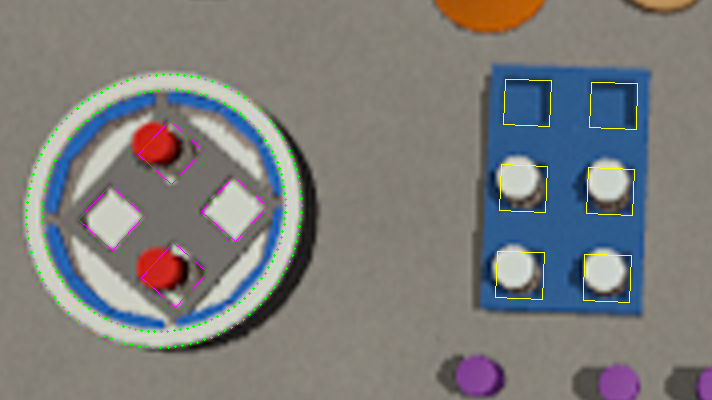

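View pics/ov_s.png

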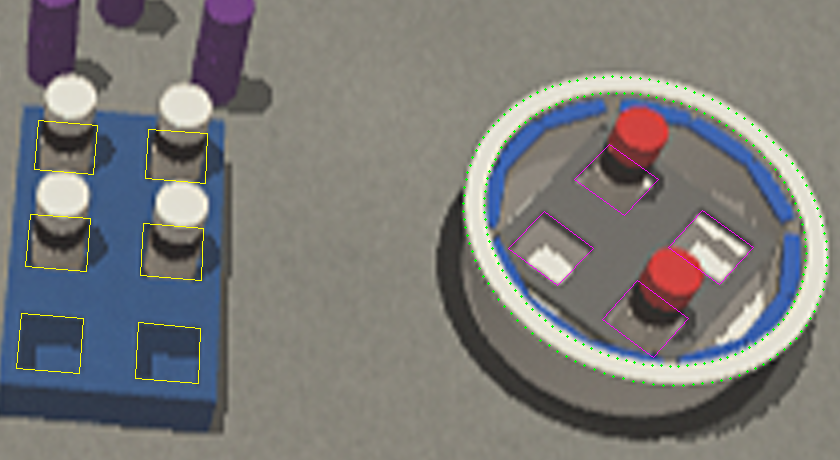

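```bash
python3 -c "
from h import *
go(.5526,.306,.2,94.5)"
```

```text
shift [-30.2  -24.72   0.91] turn [0.   0.01 2.51] | t 0.1 pos [ 0.1833 -0.5972  0.2218] jaw -72.9 F [-0.3 -0.6 -0.8] w 0.0871 q7 -0.09
```

```bash
python3 -c "
from h import *
go(.5,-.15,.21,94.5)"
```

```text
shift [-13.38 -17.36   0.49] turn [0.   0.01 2.51] | t 0.1 pos [ 0.1833 -0.5972  0.2218] jaw -72.9 F [-0.3 -0.6 -0.8] w 0.0871 q7 -0.09
```

carry_out:
  commands:
    - [[108,-13.4,-17.4,0.5,0,0,2.5],[108,-13.4,-17.4,0.5,0,0,2.5],[108,-13.4,-17.4,0.5,0,0,2.5],[108,-13.4,-17.4,0.5,0,0,2.5],[108,-13.4,-17.4,0.5,0,0,2.5],[108,-13.4,-17.4,0.5,0,0,2.5],[108,-13.4,-17.4,0.5,0,0,2.5],[108,-13.4,-17.4,0.5,0,0,2.5],[108,-13.4,-17.4,0.5,0,0,2.5],[108,-13.4,-17.4,0.5,0,0,2.5],[108,-13.4,-17.4,0.5,0,0,2.5],[108,-13.4,-17.4,0.5,0,0,2.5]]
  grip_force: 20

```text
time: 1.6
ee_pos: [0.5001, -0.1508, 0.2096]
eef_rot: [0.734, -0.679, -0.001, 0.0]
ft_force: [-0.2, -0.1, -0.5]
width: 0.0504
```

```bash
python3 -c "
from h import *
go(.5526,.306,.16,94.5)"
```

```text
shift [-18.05  -3.5    2.  ] turn [ 0.01  0.01 -0.01] | t 1.6 pos [ 0.5001 -0.1508  0.2096] jaw -85.6 F [-0.2 -0.1 -0.5] w 0.0504 q7 -1.34
```

carry_out:
  commands:
    - [[108,-18.05,-3.5,2,0,0,0],[108,-18.05,-3.5,2,0,0,0],[108,-18.05,-3.5,2,0,0,0],[108,-18.05,-3.5,2,0,0,0],[108,-18.05,-3.5,2,0,0,0],[108,-18.05,-3.5,2,0,0,0],[108,-18.05,-3.5,2,0,0,0],[108,-18.05,-3.5,2,0,0,0],[108,-18.05,-3.5,2,0,0,0],[108,-18.05,-3.5,2,0,0,0]]

```text
time: 2.85
ee_pos: [0.5532, 0.3038, 0.1598]
eef_rot: [0.733, -0.68, -0.0, 0.0]
ft_force: [0.1, -0.9, 0.8]
width: 0.05
```

```bash
python3 -c "
from h import *
go(.5526,.306,.06,94.5)
im=r.camera('scene');crop(im,380,80,520,260,4,'pics/s1.png')"
```

```text
shift [-0.09  0.02  3.99] turn [ 0.01 -0.   -0.04] | t 2.9 pos [0.5532 0.3038 0.1598] jaw -85.7 F [ 0.1 -0.9  0.8] w 0.0500 q7 -2.28
```

View pics/s1.png

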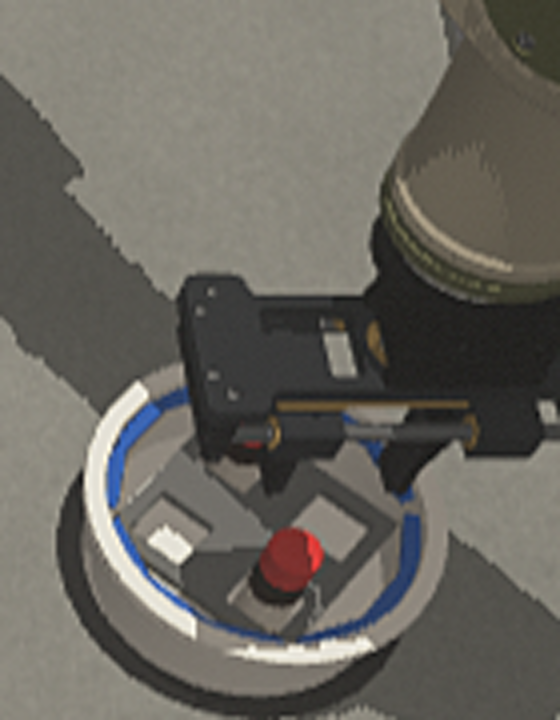

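carry_out:
  commands:
    - [[108,-0.1,0.02,2,0,0,0],[108,-0.1,0.02,4,0,0,0],[108,-0.1,0.02,4,0,0,0],[108,-0.1,0.02,4,0,0,0],[200,-0.1,0.02,4,0,0,0],[220,-0.1,0.02,4,0,0,0],[220,-0.1,0.02,4,0,0,0],[220,-0.1,0.02,4,0,0,0]]

```text
time: 3.9
ee_pos: [0.553, 0.3063, 0.0607]
eef_rot: [0.733, -0.68, 0.0, -0.0]
ft_force: [-0.8, 0.1, 3.7]
width: 0.0273
```

```bash
python3 -c "
from h import *
go(.5526,.306,.06,94.5)"
```

```text
shift [0.01 0.02 0.03] turn [-0.01 -0.   -0.05] | t 3.9 pos [0.553  0.3063 0.0607] jaw -85.7 F [-0.8  0.1  3.7] w 0.0273 q7 -2.33
```

carry_out:
  commands:
    - [[220,0,0,-2,0,0,0],[220,0,0,-4.4,0,0,0],[220,0,0,-4.4,0,0,0],[220,0,0,-4.4,0,0,0],[220,0,0,-4.4,0,0,0]]
  grip_force: 30

```text
time: 4.53
ee_pos: [0.5523, 0.3056, 0.1689]
eef_rot: [0.733, -0.68, -0.0, 0.001]
ft_force: [-0.1, 0.5, -0.7]
width: 0.0276
```

```bash
python3 -c "
from h import *
go(.5902,-.0095,.17,88.6)"
```

```text
shift [12.68 -0.58 -0.03] turn [ 0.02 -0.02  1.13] | t 4.5 pos [0.5523 0.3056 0.1689] jaw -85.7 F [-0.1  0.5 -0.7] w 0.0276 q7 -2.28
```

carry_out:
  commands:
    - [[220,12.7,-0.6,0,0,0,1.1],[220,12.7,-0.6,0,0,0,1.1],[220,12.7,-0.6,0,0,0,1.1],[220,12.7,-0.6,0,0,0,1.1],[220,12.7,-0.6,0,0,0,1.1],[220,12.7,-0.6,0,0,0,1.1],[220,12.7,-0.6,0,0,0,1.1],[220,12.7,-0.6,0,0,0,1.1],[220,12.7,-0.6,0,0,0,1.1]]

```text
time: 5.65
ee_pos: [0.5907, -0.0081, 0.1692]
eef_rot: [-0.7, 0.714, 0.0, -0.001]
ft_force: [0.5, 0.5, -1.5]
width: 0.0274
```

```bash
python3 -c "
from h import *
go(.5902,-.0095,.062,88.6)
im=r.camera('scene');crop(im,250,130,400,270,5,'pics/s2.png')"
```

```text
shift [0.05 0.01 4.29] turn [ 0.02 -0.01  0.06] | t 5.7 pos [ 0.5907 -0.0081  0.1692] jaw -91.1 F [ 0.5  0.5 -1.5] w 0.0274 q7 -1.80
```

View pics/s2.png

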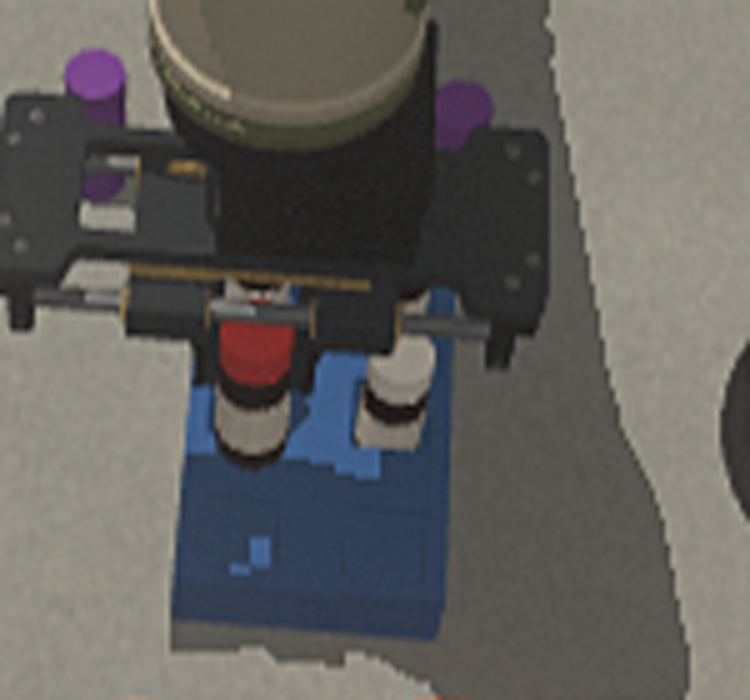

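carry_out:
  commands:
    - [[220,0.05,0.02,1.5,0,0,0],[220,0.05,0.02,2.4,0,0,0],[220,0.05,0.02,2.8,0,0,0],[220,0.05,0.02,3.2,0,0,0],[220,0.05,0.02,3.6,0,0,0],[220,0.05,0.02,3.9,0,0,0],[220,0.05,0.02,4.1,0,0,0],[220,0.05,0.02,4.3,0,0,0],[220,0.05,0.02,4.3,0,0,0]]

```text
time: 6.82
ee_pos: [0.5899, -0.0098, 0.0615]
eef_rot: [-0.7, 0.714, 0.0, -0.001]
ft_force: [0.3, 0.1, -1.2]
width: 0.0269
```

```bash
python3 -c "
from h import *
go(.5902,-.0095,.0605,88.6)"
```

```text
shift [-0.01 -0.01  0.04] turn [ 0.03 -0.01  0.06] | t 6.8 pos [ 0.5899 -0.0098  0.0615] jaw -91.1 F [ 0.3  0.1 -1.2] w 0.0269 q7 -1.85
```

carry_out:
  commands:
    - [[220,0,0,0.05,0,0,0],[220,0,0,0.05,0,0,0],[108,0,0,0.05,0,0,0],[108,0,0,0.05,0,0,0],[108,0,0,0.05,0,0,0],[108,0,0,-2,0,0,0],[108,0,0,-4,0,0,0],[108,0,0,-4,0,0,0],[108,0,0,-4,0,0,0]]

```text
time: 7.95
ee_pos: [0.5898, -0.0099, 0.161]
eef_rot: [-0.7, 0.714, 0.0, -0.001]
ft_force: [-0.4, 0.2, -1.4]
width: 0.0503
```

```bash
python3 -c "
from h import *
go(.4654,.2985,.16,94.5)
im=r.camera('scene');crop(im,250,130,400,270,5,'pics/s3.png')"
```

```text
shift [-12.24   5.22   0.04] turn [ 0.03 -0.01 -1.12] | t 8.0 pos [ 0.5898 -0.0099  0.161 ] jaw -91.1 F [-0.4  0.2 -1.4] w 0.0503 q7 -1.80
```

View pics/s3.png

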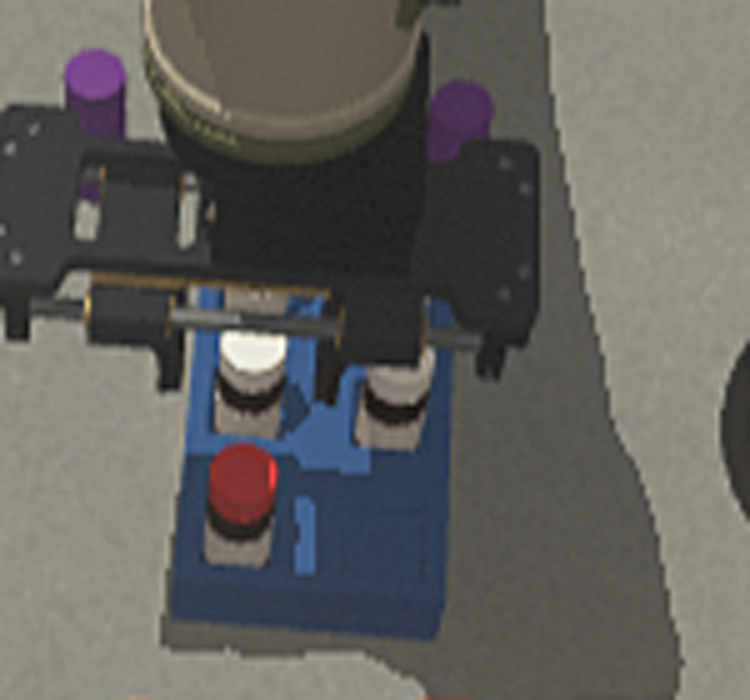

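The first red vial stands in rack cell R2 (crop 242,500). Next, the second red.

carry_out:
  commands:
    - [[108,-12.24,5.22,0,0,0,-1.1],[108,-12.24,5.22,0,0,0,-1.1],[108,-12.24,5.22,0,0,0,-1.1],[108,-12.24,5.22,0,0,0,-1.1],[108,-12.24,5.22,0,0,0,-1.1],[108,-12.24,5.22,0,0,0,-1.1],[108,-12.24,5.22,0,0,0,-1.1],[108,-12.24,5.22,0,0,0,-1.1],[108,-12.24,5.22,0,0,0,-1.1],[108,-12.24,5.22,0,0,0,-1.1]]

```text
time: 9.25
ee_pos: [0.4655, 0.2977, 0.1604]
eef_rot: [0.733, -0.68, -0.001, 0.002]
ft_force: [0.1, 0.4, -0.4]
width: 0.0502
```

```bash
python3 -c "
from h import *
go(.4654,.2988,.06,94.5)"
```

```text
shift [-0.05 -0.02  4.01] turn [ 0.05 -0.01 -0.04] | t 9.2 pos [0.4655 0.2977 0.1604] jaw -85.7 F [ 0.1  0.4 -0.4] w 0.0502 q7 -2.32
```

carry_out:
  commands:
    - [[108,-0.05,0,2,0.05,0,0],[108,-0.05,0,4,0.05,0,0],[108,-0.05,0,4,0.05,0,0],[108,-0.05,0,4,0.05,0,0],[200,-0.05,0,4,0.05,0,0],[220,-0.05,0,4,0.05,0,0],[220,-0.05,0,4,0.05,0,0],[220,-0.05,0,4,0.05,0,0],[220,-0.05,0,2,0.05,0,0],[220,-0.05,0,-0.4,0.05,0,0],[220,-0.05,0,-0.4,0.05,0,0],[220,-0.05,0,-0.4,0.05,0,0]]
  grip_force: 30

```text
time: 10.75
ee_pos: [0.4652, 0.2985, 0.1698]
eef_rot: [0.733, -0.68, 0.001, 0.001]
ft_force: [-0.8, -0.6, -1.6]
width: 0.0273
```

```bash
python3 -c "
from h import *
go(.5918,.0525,.17,88.6)"
```

```text
shift [ 1.019e+01 -4.310e+00  1.000e-02] turn [-0.   -0.02  1.14] | t 10.8 pos [0.4652 0.2985 0.1698] jaw -85.7 F [-0.8 -0.6 -1.6] w 0.0273 q7 -2.32
```

carry_out:
  commands:
    - [[220,10.2,-4.3,0,0,0,1.1],[220,10.2,-4.3,0,0,0,1.1],[220,10.2,-4.3,0,0,0,1.1],[220,10.2,-4.3,0,0,0,1.1],[220,10.2,-4.3,0,0,0,1.1],[220,10.2,-4.3,0,0,0,1.1],[220,10.2,-4.3,0,0,0,1.1],[220,10.2,-4.3,0,0,0,1.1],[220,10.2,-4.3,0,0,0,1.1]]

```text
time: 11.88
ee_pos: [0.5911, 0.0532, 0.1701]
eef_rot: [-0.7, 0.714, -0.001, -0.001]
ft_force: [-0.2, -0.2, -0.4]
width: 0.0273
```

```bash
python3 -c "
from h import *
go(.5918,.0525,.0605,88.6)
im=r.camera('scene');crop(im,250,130,400,270,5,'pics/s4.png')"
```

```text
shift [ 0.02 -0.03  4.39] turn [ 0.   -0.02  0.05] | t 11.9 pos [0.5911 0.0532 0.1701] jaw -91.1 F [-0.2 -0.2 -0.4] w 0.0273 q7 -1.92
```

View pics/s4.png

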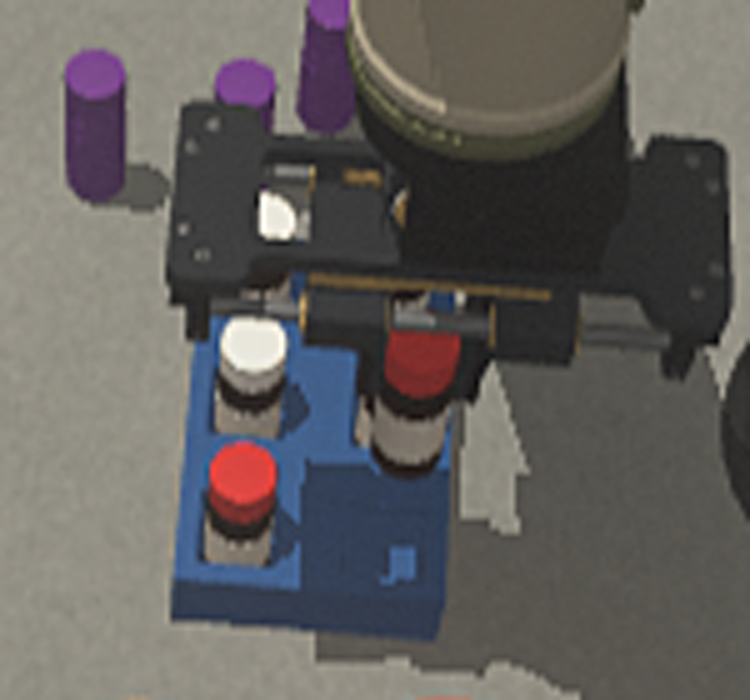

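carry_out:
  commands:
    - [[220,0.02,-0.03,1.5,0,0,0],[220,0.02,-0.03,2.4,0,0,0],[220,0.02,-0.03,2.8,0,0,0],[220,0.02,-0.03,3.2,0,0,0],[220,0.02,-0.03,3.6,0,0,0],[220,0.02,-0.03,3.9,0,0,0],[220,0.02,-0.03,4.1,0,0,0],[220,0.02,-0.03,4.3,0,0,0],[220,0.02,-0.03,4.36,0,0,0],[220,0.02,-0.03,4.38,0,0,0]]

```text
time: 13.18
ee_pos: [0.5921, 0.0522, 0.061]
eef_rot: [-0.7, 0.714, -0.001, -0.001]
ft_force: [-0.7, -0.8, 2.6]
width: 0.0274
```

```bash
python3 -c "
from h import *
go(.5918,.0525,.0605,88.6)"
```

```text
shift [-0.01  0.01  0.02] turn [-0.01 -0.02  0.05] | t 13.2 pos [0.5921 0.0522 0.061 ] jaw -91.2 F [-0.7 -0.8  2.6] w 0.0274 q7 -1.97
```

carry_out:
  commands:
    - [[108,0,0,0,0,0,0],[108,0,0,0,0,0,0],[108,0,0,0,0,0,0],[108,0,0,-2,0,0,0],[108,0,0,-4,0,0,0],[108,0,0,-4,0,0,0],[108,0,0,-4,0,0,0]]

```text
time: 14.05
ee_pos: [0.5919, 0.0523, 0.1605]
eef_rot: [-0.7, 0.714, -0.001, -0.001]
ft_force: [0.2, 0.2, -1.6]
width: 0.0503
```

```bash
python3 -c "
from h import *
go(.530,.0538,.16,88.6)"
```

```text
shift [-0.01  2.48  0.02] turn [-0.   -0.02  0.05] | t 14.1 pos [0.5919 0.0523 0.1605] jaw -91.2 F [ 0.2  0.2 -1.6] w 0.0503 q7 -1.92
```

carry_out:
  commands:
    - [[108,0,2.48,0,0,0,0],[108,0,2.48,0,0,0,0],[108,0,2.48,0,0,0,0],[108,0,2.48,2,0,0,0],[108,0,2.48,4,0,0,0],[108,0,2.48,4,0,0,0],[108,0,2.48,4,0,0,0],[200,0,2.48,4,0,0,0],[220,0,2.48,4,0,0,0],[220,0,2.48,4,0,0,0],[220,0,2.48,4,0,0,0]]
  grip_force: 30

```text
time: 15.42
ee_pos: [0.5304, 0.0533, 0.0611]
eef_rot: [-0.7, 0.714, -0.001, -0.0]
ft_force: [-0.6, -0.7, 4.9]
width: 0.0274
```

carry_out:
  commands:
    - [[220,0,0,-2,0,0,0],[220,0,0,-4.4,0,0,0],[220,0,0,-4.4,0,0,0],[220,0,0,-4.4,0,0,0]]

```text
time: 15.92
ee_pos: [0.5299, 0.0533, 0.1706]
eef_rot: [-0.7, 0.714, -0.001, -0.001]
ft_force: [-1.1, -0.8, -1.7]
width: 0.0276
```

```bash
python3 -c "
from h import *
go(.5532,.3069,.17,94.5)"
```

```text
shift [-10.16  -0.72  -0.  ] turn [-0.01 -0.03 -1.14] | t 15.9 pos [0.5299 0.0533 0.1706] jaw -91.2 F [-1.1 -0.8 -1.7] w 0.0276 q7 -1.90
```

carry_out:
  commands:
    - [[220,-10.16,-0.72,0,0,0,-1.1],[220,-10.16,-0.72,0,0,0,-1.1],[220,-10.16,-0.72,0,0,0,-1.1],[220,-10.16,-0.72,0,0,0,-1.1],[220,-10.16,-0.72,0,0,0,-1.1],[220,-10.16,-0.72,0,0,0,-1.1],[220,-10.16,-0.72,0,0,0,-1.1],[220,-10.16,-0.72,0,0,0,-1.1]]

```text
time: 16.92
ee_pos: [0.5537, 0.3051, 0.1699]
eef_rot: [0.732, -0.681, 0.002, 0.001]
ft_force: [-0.1, 0.1, -1.6]
width: 0.027
```

```bash
python3 -c "
from h import *
go(.5532,.3069,.0605,94.5)
im=r.camera('scene');crop(im,380,130,520,260,5,'pics/s5.png')"
```

```text
shift [-0.09  0.02  4.37] turn [-0.01 -0.04 -0.06] | t 16.9 pos [0.5537 0.3051 0.1699] jaw -85.8 F [-0.1  0.1 -1.6] w 0.0270 q7 -2.30
```

View pics/s5.png

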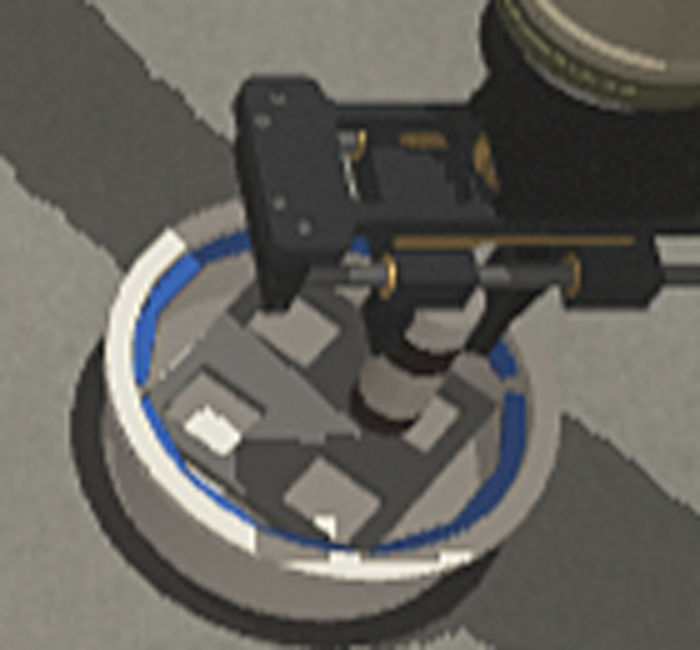

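```bash
python3 -c "
from h import *
s=r.read_state();p=s['ee_pos']
im=r.camera('scene')
k=5
a=cv2.resize(im[130:260,380:520],None,fx=k,fy=k,interpolation=cv2.INTER_CUBIC)
for dz in (.0295,.0105,-.0555):
  for an in np.linspace(0,6.28,40):
    q=(proj('scene',[p[0]+.014*np.cos(an),p[1]+.014*np.sin(an),p[2]+dz])+.5-[380,130])*k-.5
    cv2.circle(a,tuple(np.round(q).astype(int)),1,(0,255,0),-1)
cv2.imwrite('pics/s6.png',a)"
```

```text
(no output)
```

View pics/s6.png

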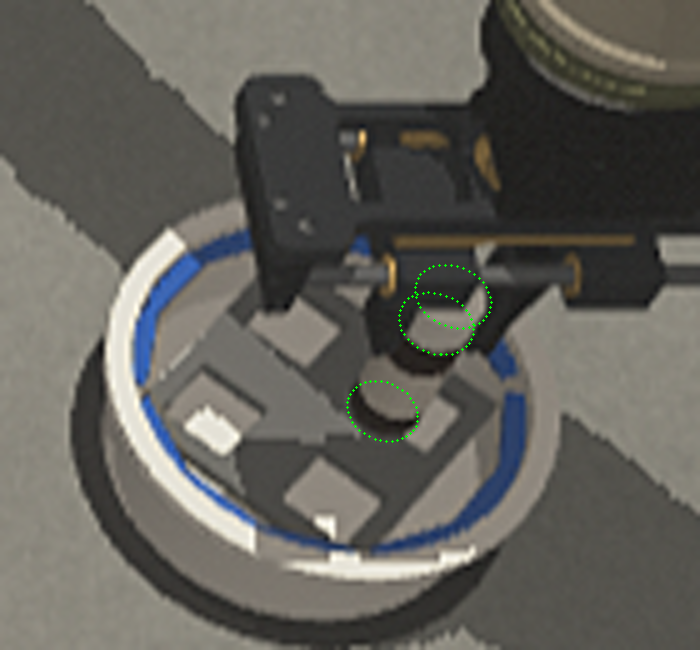

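carry_out:
  commands:
    - [[220,-0.09,0.02,1.5,0,0,0],[220,-0.09,0.02,2.4,0,0,0],[220,-0.09,0.02,2.8,0,0,0],[220,-0.09,0.02,3.2,0,0,0],[220,-0.09,0.02,3.6,0,0,0],[220,-0.09,0.02,3.9,0,0,0],[220,-0.09,0.02,4.1,0,0,0],[220,-0.09,0.02,4.3,0,0,0],[220,-0.09,0.02,4.36,0,0,0],[220,-0.09,0.02,4.36,0,0,0]]

```text
time: 18.27
ee_pos: [0.5533, 0.3078, 0.0615]
eef_rot: [0.733, -0.681, 0.002, 0.0]
ft_force: [-0.1, 0.1, 2.3]
width: 0.0274
```

```bash
python3 -c "
from h import *
go(.5532,.3069,.0605,94.5)"
```

```text
shift [0.03 0.   0.04] turn [-0.02 -0.03 -0.05] | t 18.3 pos [0.5533 0.3078 0.0615] jaw -85.8 F [-0.1  0.1  2.3] w 0.0274 q7 -2.35
```

carry_out:
  commands:
    - [[108,0,0,0.03,0,0,0],[108,0,0,0.03,0,0,0],[108,0,0,0,0,0,0],[108,0,0,-2,0,0,0],[108,0,0,-4,0,0,0],[108,0,0,-4,0,0,0],[108,0,0,-4,0,0,0]]

```text
time: 19.15
ee_pos: [0.5529, 0.3078, 0.161]
eef_rot: [0.733, -0.681, 0.002, 0.001]
ft_force: [0.9, -0.2, -0.8]
width: 0.0501
```

```bash
python3 -c "
from h import *
go(.469,.0552,.16,88.6)"
```

```text
shift [9.83 4.09 0.07] turn [-0.02 -0.04  1.12] | t 19.1 pos [0.5529 0.3078 0.161 ] jaw -85.8 F [ 0.9 -0.2 -0.8] w 0.0501 q7 -2.31
```

carry_out:
  commands:
    - [[108,9.83,4.09,0,0,0,1.1],[108,9.83,4.09,0,0,0,1.1],[108,9.83,4.09,0,0,0,1.1],[108,9.83,4.09,0,0,0,1.1],[108,9.83,4.09,0,0,0,1.1],[108,9.83,4.09,0,0,0,1.1],[108,9.83,4.09,0,0,0,1.1],[108,9.83,4.09,0,0,0,1.1],[108,9.83,4.09,0,0,0,1.1]]

```text
time: 20.27
ee_pos: [0.4691, 0.0561, 0.1616]
eef_rot: [-0.7, 0.714, -0.001, -0.001]
ft_force: [0.5, -0.5, 0.2]
width: 0.0501
```

```bash
python3 -c "
from h import *
go(.469,.0552,.0605,88.6)
im=r.camera('scene');cv2.imwrite('pics/s7.png',im)
crop(im,380,130,520,260,5,'pics/s7b.png')"
```

```text
shift [0.03 0.01 4.04] turn [-0.01 -0.03  0.04] | t 20.3 pos [0.4691 0.0561 0.1616] jaw -91.2 F [ 0.5 -0.5  0.2] w 0.0501 q7 -1.86
```

View pics/s7.png

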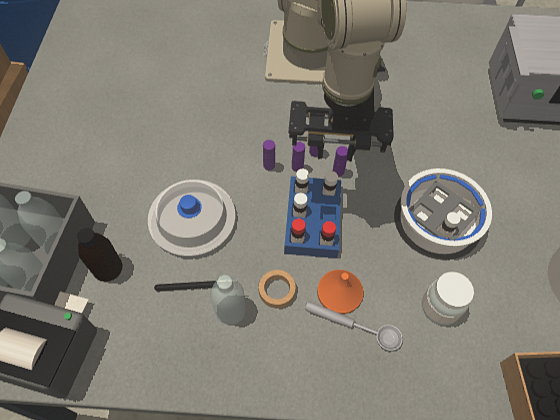

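View pics/s7b.png

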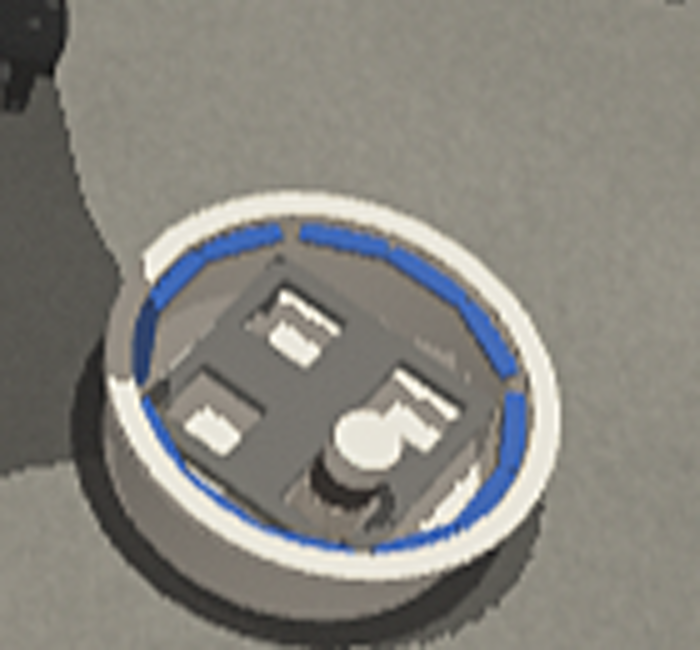

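Both red vials stand in the far rack cells (298,230 and 329,232); the first white vial stands in the tub (crop 367,440). Next white one.

carry_out:
  commands:
    - [[108,0.03,0,2,0,0,0],[108,0.03,0,4,0,0,0],[108,0.03,0,4.04,0,0,0],[108,0.03,0,4.04,0,0,0],[200,0.03,0,4.04,0,0,0],[220,0.03,0,4.04,0,0,0],[220,0.03,0,4.04,0,0,0],[220,0.03,0,4.04,0,0,0],[220,0.03,0,2,0,0,0],[220,0.03,0,-0.35,0,0,0],[220,0.03,0,-0.35,0,0,0],[220,0.03,0,-0.35,0,0,0]]

```text
time: 21.82
ee_pos: [0.4687, 0.055, 0.1699]
eef_rot: [-0.7, 0.715, -0.001, -0.001]
ft_force: [0.3, 1.2, -1.4]
width: 0.0271
```

```bash
python3 -c "
from h import *
go(.4658,.3001,.17,94.5)"
```

```text
shift [-9.8   0.33 -0.04] turn [-0.01 -0.04 -1.14] | t 21.8 pos [0.4687 0.055  0.1699] jaw -91.2 F [ 0.3  1.2 -1.4] w 0.0271 q7 -1.85
```

carry_out:
  commands:
    - [[220,-9.8,0.33,0,0,0,-1.1],[220,-9.8,0.33,0,0,0,-1.1],[220,-9.8,0.33,0,0,0,-1.1],[220,-9.8,0.33,0,0,0,-1.1],[220,-9.8,0.33,0,0,0,-1.1],[220,-9.8,0.33,0,0,0,-1.1],[220,-9.8,0.33,0,0,0,-1.1],[220,-9.8,0.33,0,0,0,-1.1],[220,-9.8,0.33,0,0,0,-1.1]]

```text
time: 22.95
ee_pos: [0.466, 0.2994, 0.1692]
eef_rot: [0.733, -0.681, 0.002, 0.001]
ft_force: [-0.3, 0.2, -0.1]
width: 0.0273
```

```bash
cat >> h.py <<'E'
def chk(fn,u0,v0,u1,v1,k=5):
    s=r.read_state();p=s['ee_pos']; im=r.camera('scene')
    a=cv2.resize(im[v0:v1,u0:u1],None,fx=k,fy=k,interpolation=cv2.INTER_CUBIC)
    for dz in (.0295,-.0555):
      for an in np.linspace(0,6.28,40):
        q=(proj('scene',[p[0]+.014*np.cos(an),p[1]+.014*np.sin(an),p[2]+dz])+.5-[u0,v0])*k-.5
        cv2.circle(a,tuple(np.round(q).astype(int)),1,(0,255,0),-1)
    cv2.imwrite(fn,a)
E
python3 -c "
from h import *
go(.4658,.3001,.0605,94.5)
chk('pics/s8.png',380,110,520,240)"
```

```text
shift [-0.05  0.01  4.35] turn [-0.01 -0.04 -0.06] | t 22.9 pos [0.466  0.2994 0.1692] jaw -85.8 F [-0.3  0.2 -0.1] w 0.0273 q7 -2.35
```

View pics/s8.png

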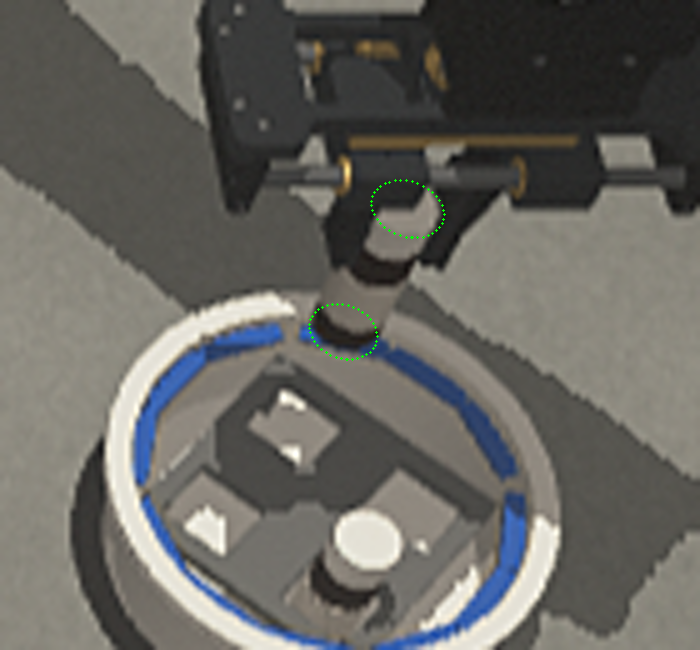

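carry_out:
  commands:
    - [[220,-0.06,0.01,1.5,0,0,0],[220,-0.06,0.01,2.4,0,0,0],[220,-0.06,0.01,2.8,0,0,0],[220,-0.06,0.01,3.2,0,0,0],[220,-0.06,0.01,3.6,0,0,0],[220,-0.06,0.01,3.9,0,0,0],[220,-0.06,0.01,4.1,0,0,0],[220,-0.06,0.01,4.3,0,0,0],[220,-0.06,0.01,4.35,0,0,0],[220,-0.06,0.01,4.35,0,0,0]]

```text
time: 24.25
ee_pos: [0.4661, 0.3011, 0.0612]
eef_rot: [0.733, -0.681, 0.002, 0.0]
ft_force: [-0.8, 0.3, 4.5]
width: 0.0271
```

```bash
python3 -c "
from h import *
go(.4658,.3001,.0605,94.5)"
```

```text
shift [0.04 0.02 0.03] turn [-0.02 -0.04 -0.05] | t 24.2 pos [0.4661 0.3011 0.0612] jaw -85.8 F [-0.8  0.3  4.5] w 0.0271 q7 -2.43
```

carry_out:
  commands:
    - [[108,0,0,0,0,0,0],[108,0,0,0,0,0,0],[108,0,0,0,0,0,0],[108,0,0,-2,0,0,0],[108,0,0,-4,0,0,0],[108,0,0,-4,0,0,0],[108,0,0,-4,0,0,0]]

```text
time: 25.12
ee_pos: [0.4658, 0.301, 0.1606]
eef_rot: [0.733, -0.681, 0.002, 0.001]
ft_force: [-0.4, -0.3, -1.2]
width: 0.0501
```

```bash
python3 -c "
from h import *
go(.5288,-.0076,.16,178.6)"
```

```text
shift [12.49 -1.61  0.07] turn [  0.02  -0.05 -16.88] | t 25.1 pos [0.4658 0.301  0.1606] jaw -85.8 F [-0.4 -0.3 -1.2] w 0.0501 q7 -2.36
```

carry_out:
  commands:
    - [[108,12.5,-1.6,0,0,0,-16.9],[108,12.5,-1.6,0,0,0,-16.9],[108,12.5,-1.6,0,0,0,-16.9],[108,12.5,-1.6,0,0,0,-16.9],[108,12.5,-1.6,0,0,0,-16.9],[108,12.5,-1.6,0,0,0,-16.9],[108,12.5,-1.6,0,0,0,-16.9],[108,12.5,-1.6,0,0,0,-16.9],[108,12.5,-1.6,0,0,0,-16.9],[108,12.5,-1.6,0,0,0,-16.9],[108,12.5,-1.6,0,0,0,-16.9]]

```text
time: 26.5
ee_pos: [0.5282, -0.0078, 0.1611]
eef_rot: [1.0, -0.012, 0.0, 0.002]
ft_force: [-0.4, 1.3, -0.2]
width: 0.05
```

```bash
python3 -c "
from h import *
go(.5288,-.0076,.0605,178.6)
im=r.camera('scene');cv2.imwrite('pics/s9.png',im)
"
```

```text
shift [ 0.02 -0.02  4.03] turn [ 0.04 -0.01  0.  ] | t 26.5 pos [ 0.5282 -0.0078  0.1611] jaw -1.4 F [-0.4  1.3 -0.2] w 0.0500 q7 -0.30
```

View pics/s9.png

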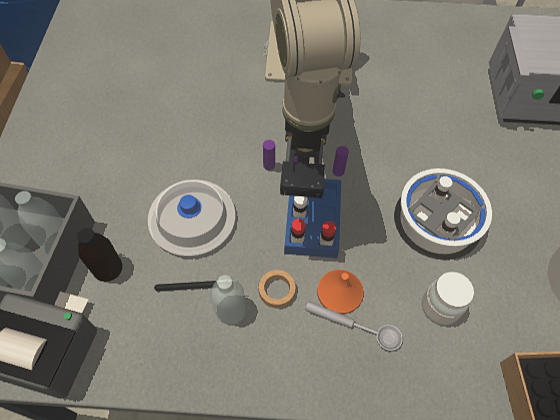

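carry_out:
  commands:
    - [[130,0.02,-0.02,2,0,0,0],[130,0.02,-0.02,3.5,0,0,0],[130,0.02,-0.02,4.03,0,0,0],[130,0.02,-0.02,4.03,0,0,0],[200,0.02,-0.02,4.03,0,0,0],[220,0.02,-0.02,4.03,0,0,0],[220,0.02,-0.02,4.03,0,0,0],[220,0.02,-0.02,4.03,0,0,0],[220,0.02,-0.02,2,0,0,0],[220,0.02,-0.02,-0.35,0,0,0],[220,0.02,-0.02,-0.35,0,0,0],[220,0.02,-0.02,-0.35,0,0,0]]

```text
time: 28.05
ee_pos: [0.5286, -0.0075, 0.1698]
eef_rot: [1.0, -0.012, 0.001, 0.002]
ft_force: [0.0, 0.2, -1.3]
width: 0.0275
```

```bash
python3 -c "
from h import *
go(.5061,.3472,.17,4.5)"
```

```text
shift [ -1.24 -14.16  -0.07] turn [ 0.05 -0.01 -1.18] | t 28.1 pos [ 0.5286 -0.0075  0.1698] jaw -1.4 F [ 0.   0.2 -1.3] w 0.0275 q7 -0.29
```

carry_out:
  commands:
    - [[220,-1.24,-14.16,-0.07,0.05,0,-1.2],[220,-1.24,-14.16,-0.07,0.05,0,-1.2],[220,-1.24,-14.16,-0.07,0.05,0,-1.2],[220,-1.24,-14.16,-0.07,0.05,0,-1.2],[220,-1.24,-14.16,-0.07,0.05,0,-1.2],[220,-1.24,-14.16,-0.07,0.05,0,-1.2],[220,-1.24,-14.16,-0.07,0.05,0,-1.2],[220,-1.24,-14.16,-0.07,0.05,0,-1.2],[220,-1.24,-14.16,-0.07,0.05,0,-1.2],[220,-1.24,-14.16,-0.07,0.05,0,-1.2]]

```text
time: 29.3
ee_pos: [0.5068, 0.3458, 0.1699]
eef_rot: [0.999, 0.039, 0.0, 0.0]
ft_force: [-0.2, -0.1, -0.7]
width: 0.0273
```

```bash
python3 -c "
from h import *
go(.5061,.3472,.0605,4.5)
chk('pics/s10.png',380,110,520,240)"
```

```text
shift [-0.03 -0.06  4.38] turn [ 0.   -0.01 -0.  ] | t 29.3 pos [0.5068 0.3458 0.1699] jaw 4.5 F [-0.2 -0.1 -0.7] w 0.0273 q7 -0.90
```

View pics/s10.png

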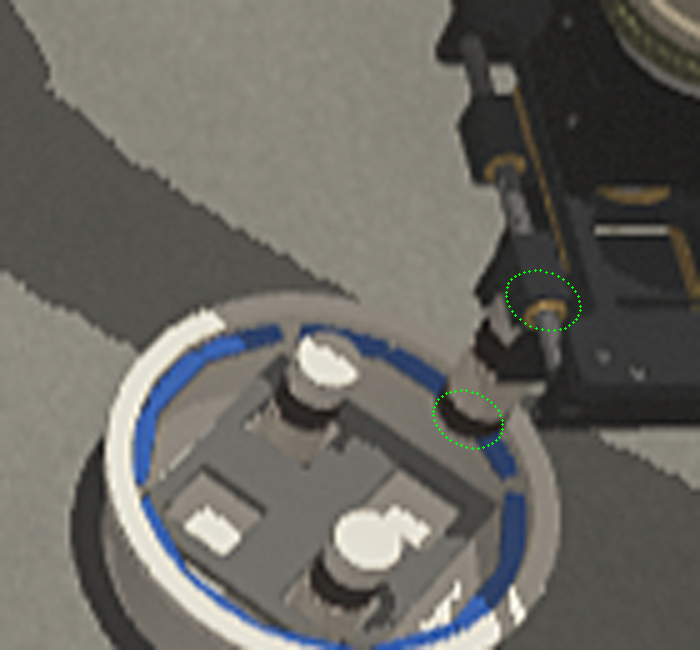

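carry_out:
  commands:
    - [[220,-0.03,-0.05,1.5,0,0,0],[220,-0.03,-0.05,2.4,0,0,0],[220,-0.03,-0.05,2.8,0,0,0],[220,-0.03,-0.05,3.2,0,0,0],[220,-0.03,-0.05,3.6,0,0,0],[220,-0.03,-0.05,3.9,0,0,0],[220,-0.03,-0.05,4.1,0,0,0],[220,-0.03,-0.05,4.3,0,0,0],[220,-0.03,-0.05,4.37,0,0,0],[220,-0.03,-0.05,4.37,0,0,0]]

```text
time: 30.6
ee_pos: [0.5062, 0.3477, 0.0616]
eef_rot: [0.999, 0.039, 0.001, -0.0]
ft_force: [-1.5, -0.9, 5.6]
width: 0.0274
```

```bash
python3 -c "
from h import *
go(.5061,.3472,.0605,4.5)"
```

```text
shift [-0.    0.02  0.05] turn [-0.   -0.02  0.  ] | t 30.6 pos [0.5062 0.3477 0.0616] jaw 4.5 F [-1.5 -0.9  5.6] w 0.0274 q7 -0.97
```

carry_out:
  commands:
    - [[115,0,0,0,0,0,0],[115,0,0,0,0,0,0],[115,0,0,0,0,0,0],[115,0,0,-2,0,0,0],[115,0,0,-4,0,0,0],[115,0,0,-4,0,0,0],[115,0,0,-4,0,0,0]]

```text
time: 31.48
ee_pos: [0.506, 0.3473, 0.1611]
eef_rot: [0.999, 0.039, 0.001, 0.0]
ft_force: [0.0, -0.3, -0.4]
width: 0.0475
```

```bash
python3 -c "
from h import *
go(.4665,-.006,.16,178.6)"
```

```text
shift [-2.68 13.96  0.05] turn [ 0.   -0.02  1.18] | t 31.5 pos [0.506  0.3473 0.1611] jaw 4.5 F [ 0.  -0.3 -0.4] w 0.0475 q7 -0.91
```

carry_out:
  commands:
    - [[115,-2.68,13.96,0,0,0,1.2],[115,-2.68,13.96,0,0,0,1.2],[115,-2.68,13.96,0,0,0,1.2],[115,-2.68,13.96,0,0,0,1.2],[115,-2.68,13.96,0,0,0,1.2],[115,-2.68,13.96,0,0,0,1.2],[115,-2.68,13.96,0,0,0,1.2],[115,-2.68,13.96,0,0,0,1.2],[115,-2.68,13.96,0,0,0,1.2],[115,-2.68,13.96,0,0,0,1.2]]

```text
time: 32.72
ee_pos: [0.4666, -0.0048, 0.161]
eef_rot: [1.0, -0.012, 0.001, -0.0]
ft_force: [0.4, -0.2, 0.2]
width: 0.0479
```

```bash
python3 -c "
from h import *
go(.4665,-.006,.0605,178.6)"
```

```text
shift [-0.01  0.05  4.02] turn [-0.   -0.02  0.  ] | t 32.7 pos [ 0.4666 -0.0048  0.161 ] jaw -1.4 F [ 0.4 -0.2  0.2] w 0.0479 q7 -0.19
```

carry_out:
  commands:
    - [[115,0,0.04,2,0,0,0],[115,0,0.04,3.5,0,0,0],[115,0,0.04,4.02,0,0,0],[115,0,0.04,4.02,0,0,0],[200,0,0.04,4.02,0,0,0],[220,0,0.04,4.02,0,0,0],[220,0,0.04,4.02,0,0,0],[220,0,0.04,4.02,0,0,0],[220,0,0.04,2,0,0,0],[220,0,0.04,-0.35,0,0,0],[220,0,0.04,-0.35,0,0,0],[220,0,0.04,-0.35,0,0,0]]

```text
time: 34.22
ee_pos: [0.4661, -0.0061, 0.1692]
eef_rot: [1.0, -0.012, 0.0, 0.0]
ft_force: [0.3, -0.5, -2.2]
width: 0.0271
```

```bash
python3 -c "
from h import *
go(.5129,.2598,.17,4.5)"
```

```text
shift [  1.61 -10.68  -0.03] turn [ 0.01 -0.01 -1.18] | t 34.2 pos [ 0.4661 -0.0061  0.1692] jaw -1.4 F [ 0.3 -0.5 -2.2] w 0.0271 q7 -0.18
```

carry_out:
  commands:
    - [[220,1.61,-10.7,0,0,0,-1.2],[220,1.61,-10.7,0,0,0,-1.2],[220,1.61,-10.7,0,0,0,-1.2],[220,1.61,-10.7,0,0,0,-1.2],[220,1.61,-10.7,0,0,0,-1.2],[220,1.61,-10.7,0,0,0,-1.2],[220,1.61,-10.7,0,0,0,-1.2],[220,1.61,-10.7,0,0,0,-1.2],[220,1.61,-10.7,0,0,0,-1.2]]

```text
time: 35.35
ee_pos: [0.5132, 0.2592, 0.1692]
eef_rot: [0.999, 0.039, 0.001, 0.001]
ft_force: [-0.0, 0.7, -0.9]
width: 0.027
```

```bash
python3 -c "
from h import *
go(.5129,.2598,.0605,4.5)
chk('pics/s11.png',380,110,520,240)"
```

```text
shift [-0.02 -0.03  4.35] turn [ 0.01 -0.01 -0.  ] | t 35.4 pos [0.5132 0.2592 0.1692] jaw 4.5 F [-0.   0.7 -0.9] w 0.0270 q7 -0.77
```

View pics/s11.png

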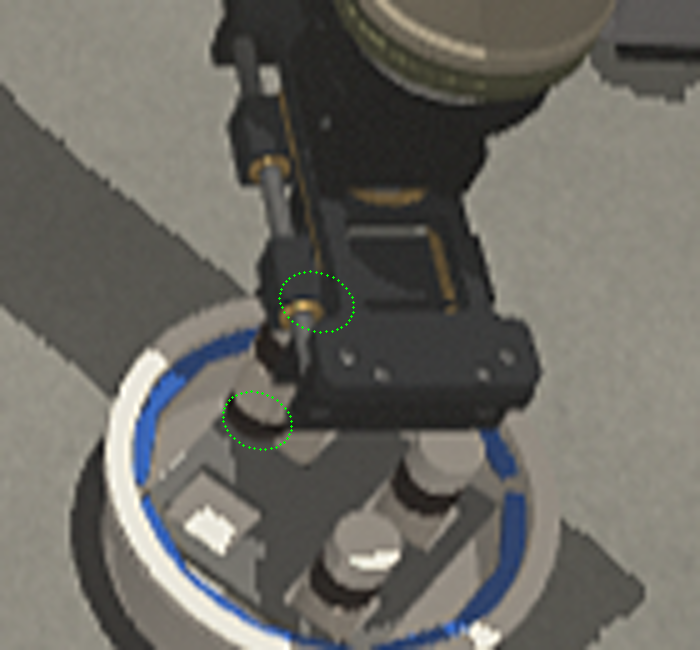

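carry_out:
  commands:
    - [[220,-0.02,-0.03,1.5,0,0,0],[220,-0.02,-0.03,2.4,0,0,0],[220,-0.02,-0.03,2.8,0,0,0],[220,-0.02,-0.03,3.2,0,0,0],[220,-0.02,-0.03,3.6,0,0,0],[220,-0.02,-0.03,3.9,0,0,0],[220,-0.02,-0.03,4.1,0,0,0],[220,-0.02,-0.03,4.3,0,0,0],[220,-0.02,-0.03,4.34,0,0,0],[220,-0.02,-0.03,4.34,0,0,0]]

```text
time: 36.65
ee_pos: [0.513, 0.2603, 0.0613]
eef_rot: [0.999, 0.039, 0.001, 0.0]
ft_force: [-1.8, -0.4, 4.7]
width: 0.0276
```

```bash
python3 -c "
from h import *
go(.5129,.2598,.0605,4.5)"
```

```text
shift [-0.01  0.02  0.03] turn [ 0.01 -0.02  0.  ] | t 36.6 pos [0.513  0.2603 0.0613] jaw 4.5 F [-1.8 -0.4  4.7] w 0.0276 q7 -0.85
```

carry_out:
  commands:
    - [[115,0,0,0,0,0,0],[115,0,0,0,0,0,0],[115,0,0,0,0,0,0],[115,0,0,-2,0,0,0],[80,0,0,-4,0,0,0],[80,0,0,-5,0,0,0],[80,0,0,-5,0,0,0]]

```text
time: 37.52
ee_pos: [0.5136, 0.261, 0.1881]
eef_rot: [0.999, 0.039, 0.002, -0.0]
ft_force: [-0.5, -0.9, 0.2]
width: 0.0589
```

```bash
python3 -c "
from h import *
go(.47,-.08,.2,-3)"
```

```text
shift [-2.81 13.46 -0.49] turn [-0.   -0.06  1.5 ] | t 37.5 pos [0.5136 0.261  0.1881] jaw 4.5 F [-0.5 -0.9  0.2] w 0.0589 q7 -0.76
```

carry_out:
  commands:
    - [[80,-2.8,13.5,-0.5,0,0,1.5],[80,-2.8,13.5,-0.5,0,0,1.5],[80,-2.8,13.5,-0.5,0,0,1.5],[80,-2.8,13.5,-0.5,0,0,1.5],[80,-2.8,13.5,-0.5,0,0,1.5],[80,-2.8,13.5,-0.5,0,0,1.5],[80,-2.8,13.5,-0.5,0,0,1.5],[80,-2.8,13.5,-0.5,0,0,1.5],[80,-2.8,13.5,-0.5,0,0,1.5]]

```text
time: 38.65
ee_pos: [0.4703, -0.0796, 0.1999]
eef_rot: [1.0, -0.025, 0.002, -0.0]
ft_force: [0.5, 0.0, 0.4]
width: 0.0594
```

```bash
python3 -c "
from h import *
im=r.camera('scene');cv2.imwrite('pics/s12.png',im)
crop(im,380,140,520,260,5,'pics/s12b.png');crop(im,140,150,260,265,6,'pics/s12c.png')
im=r.camera('top');cv2.imwrite('pics/t12.png',im);crop(im,310,155,400,260,6,'pics/t12c.png')
"
```

```text
(no output)
```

View pics/s12.png

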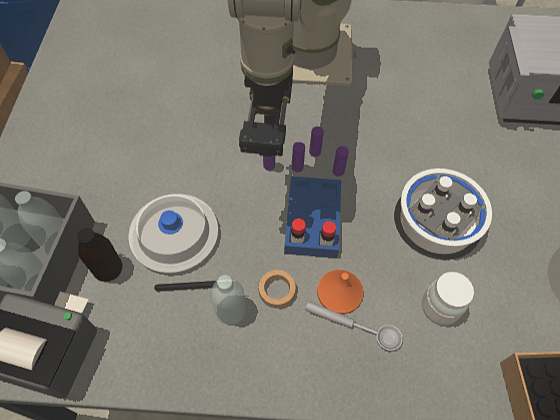

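View pics/s12b.png

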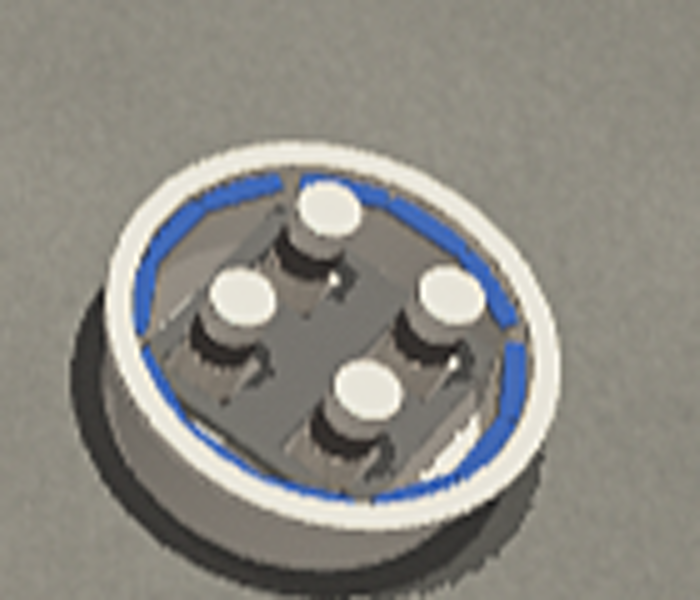

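View pics/s12c.png

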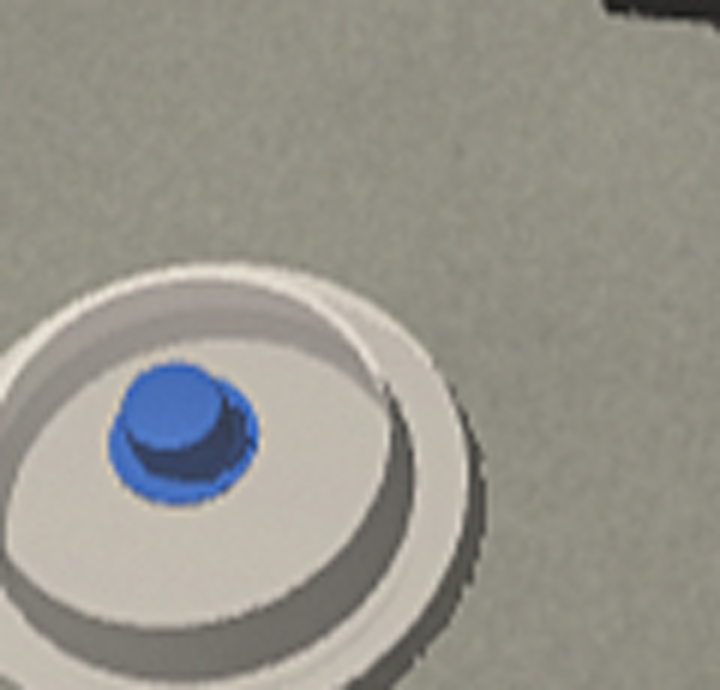

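View pics/t12c.png

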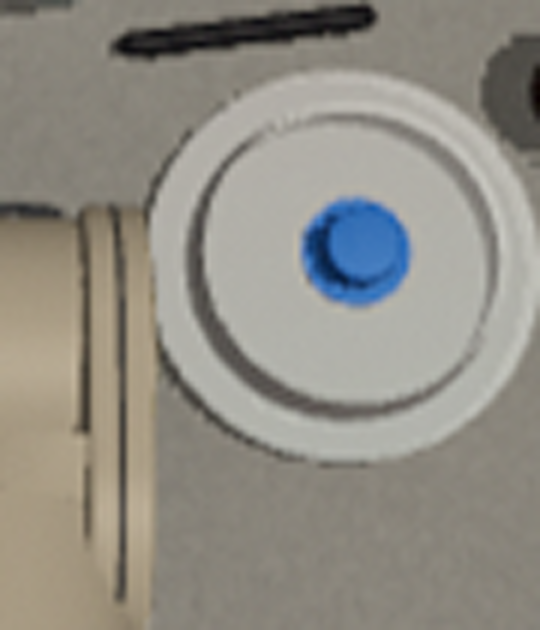

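```bash
python3 -c "
from h import *
u,v=T([(172,406)],6,(140,150))[0]; a=px('scene',u,v,.08)
u,v=T([(363,243)],6,(310,155))[0]; b=px('top',u,v,.08); print(a,b)
im=cv2.imread('pics/s12.png');k=6
A=cv2.resize(im[150:265,120:240],None,fx=k,fy=k,interpolation=cv2.INTER_CUBIC)
im=cv2.imread('pics/t12.png')
B=cv2.resize(im[155:260,310:410],None,fx=k,fy=k,interpolation=cv2.INTER_CUBIC)
c=(a+b)/2
for n,I,o in(('scene',A,(120,150)),('top',B,(310,155))):
 for rr,z in((.018,.08),(.018,.054),(.072,.054),(.096,.018)):
  for an in np.linspace(0,6.28,90):
    q=(proj(n,[c[0]+rr*np.cos(an),c[1]+rr*np.sin(an),z])+.5-o)*k-.5
    cv2.circle(I,tuple(np.round(q).astype(int)),1,(0,255,0),-1)
cv2.imwrite('pics/o1.png',A);cv2.imwrite('pics/o2.png',B)
"
```

```text
[ 0.58818322 -0.27707074  0.08      ] [ 0.58826516 -0.27580016  0.08      ]
```

View pics/o1.png

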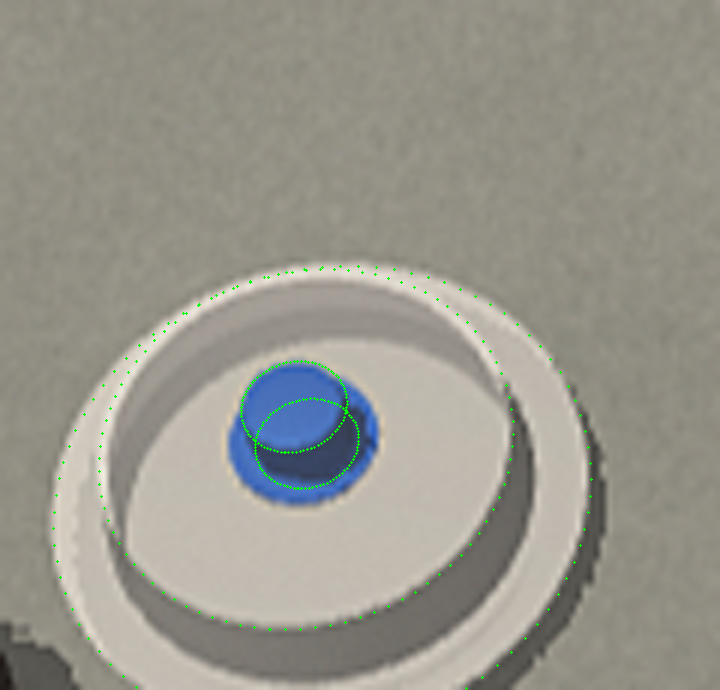

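View pics/o2.png

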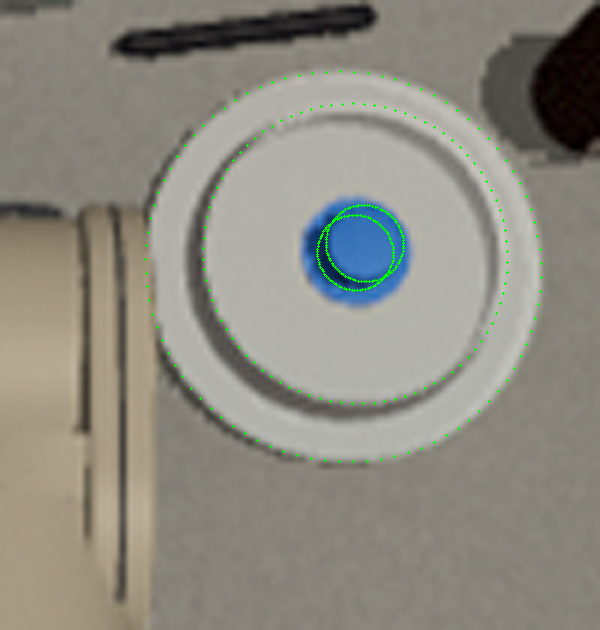

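```bash
python3 -c "
from h import *
go(.5882,-.2764,.16,-3)
print(px('top',408,178,0.))"
```

```text
shift [5.09 7.61 1.62] turn [-0.01 -0.06  0.02] | t 38.8 pos [ 0.4704 -0.0799  0.2001] jaw -2.9 F [-0.7 -0.5 -0.1] w 0.0602 q7 -0.04
[ 0.65441548 -0.40290373  0.        ]
```

carry_out:
  commands:
    - [[80,5.1,7.6,1.6,0,0,0],[80,5.1,7.6,1.6,0,0,0],[80,5.1,7.6,1.6,0,0,0],[80,5.1,7.6,1.6,0,0,0],[80,5.1,7.6,1.6,0,0,0],[80,5.1,7.6,1.6,0,0,0],[80,5.1,7.6,1.6,0,0,0]]

```text
time: 39.62
ee_pos: [0.5885, -0.2746, 0.1612]
eef_rot: [1.0, -0.024, 0.003, -0.0]
ft_force: [0.4, 0.3, 0.2]
width: 0.0595
```

```bash
python3 -c "
from h import *
go(.5882,-.2764,.061,-3)
im=r.camera('scene');cv2.imwrite('pics/s13.png',im[100:330,60:360])"
```

```text
shift [-0.03  0.08  4.01] turn [-0.01 -0.06  0.05] | t 39.6 pos [ 0.5885 -0.2746  0.1612] jaw -2.8 F [0.4 0.3 0.2] w 0.0595 q7 0.04
```

View pics/s13.png

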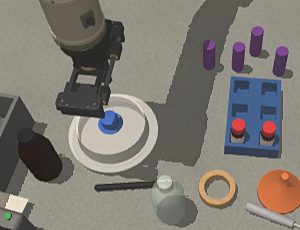

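carry_out:
  commands:
    - [[80,-0.03,0.06,1.5,0,-0.06,0.05],[80,-0.03,0.06,3,0,-0.06,0.05],[80,-0.03,0.06,3.7,0,-0.06,0.05],[80,-0.03,0.06,4,0,-0.06,0.05],[80,-0.03,0.06,4,0,-0.06,0.05],[180,-0.03,0.06,4,0,-0.06,0.05],[200,-0.03,0.06,4,0,-0.06,0.05],[200,-0.03,0.06,4,0,-0.06,0.05],[200,-0.03,0.06,4,0,-0.06,0.05]]
  grip_force: 50

```text
time: 40.8
ee_pos: [0.5884, -0.2765, 0.0617]
eef_rot: [1.0, -0.027, 0.0, 0.0]
ft_force: [-0.1, -0.2, 2.3]
width: 0.0348
```

```bash
python3 -c "
from h import *
go(.5882,-.2764,.201,-3)"
```

```text
shift [-0.   -0.   -5.57] turn [ 0.   -0.01 -0.01] | t 40.8 pos [ 0.5884 -0.2765  0.0617] jaw -3.0 F [-0.1 -0.2  2.3] w 0.0348 q7 -0.01
```

carry_out:
  commands:
    - [[220,0,0,-1,0,0,0],[220,0,0,-2.5,0,0,0],[220,0,0,-4,0,0,0],[220,0,0,-5.6,0,0,0],[220,0,0,-5.6,0,0,0],[220,0,0,-5.6,0,0,0]]

```text
time: 41.55
ee_pos: [0.5877, -0.2765, 0.2005]
eef_rot: [1.0, -0.027, -0.0, -0.0]
ft_force: [-0.6, -0.4, -3.0]
width: 0.035
```

```bash
python3 -c "
from h import *
go(.54,.02,.2,0)
im=r.camera('scene');cv2.imwrite('pics/s14.png',im[100:330,60:360])"
```

```text
shift [ -2.54 -11.74   0.02] turn [-0.    0.01 -0.61] | t 41.5 pos [ 0.5877 -0.2765  0.2005] jaw -3.0 F [-0.6 -0.4 -3. ] w 0.0350 q7 0.06
```

View pics/s14.png

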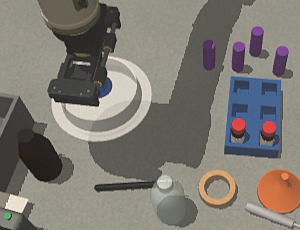

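carry_out:
  commands:
    - [[220,-0.2,-1,0,0,0,0],[220,-0.5,-2.3,0,0,0,0],[220,-0.8,-3.6,0,0,0,-0.1],[220,-1.1,-4.9,0,0,0,-0.2],[220,-1.35,-6.2,0,0,0,-0.3],[220,-1.6,-7.5,0,0,0,-0.4],[220,-1.9,-8.8,0,0,0,-0.5],[220,-2.2,-10.1,0,0,0,-0.6],[220,-2.5,-11.4,0,0,0,-0.6],[220,-2.5,-11.7,0,0,0,-0.6]]

```text
time: 42.85
ee_pos: [0.5394, 0.0214, 0.1994]
eef_rot: [1.0, 0.001, -0.002, -0.001]
ft_force: [0.0, 0.2, -2.2]
width: 0.0348
```

```bash
python3 -c "
from h import *
go(.5095,.3035,.2,4.5)"
```

```text
shift [-1.170e+00 -1.129e+01 -1.000e-02] turn [-0.01  0.03 -0.87] | t 42.9 pos [0.5394 0.0214 0.1994] jaw 0.2 F [ 0.   0.2 -2.2] w 0.0348 q7 -0.33
```

carry_out:
  commands:
    - [[220,-0.1,-1.2,0,0,0,0],[220,-0.25,-2.5,0,0,0,-0.2],[220,-0.4,-3.8,0,0,0,-0.3],[220,-0.5,-5.1,0,0,0,-0.4],[220,-0.7,-6.4,0,0,0,-0.5],[220,-0.8,-7.7,0,0,0,-0.6],[220,-0.9,-9,0,0,0,-0.7],[220,-1.05,-10.2,0,0.03,0,-0.8],[220,-1.15,-11,0,0.03,0,-0.9],[220,-1.17,-11.3,0,0.03,0,-0.9],[220,-1.17,-11.3,0,0.03,0,-0.9]]

```text
time: 44.22
ee_pos: [0.5095, 0.3032, 0.1991]
eef_rot: [0.999, 0.04, -0.002, -0.002]
ft_force: [0.2, -0.6, -2.7]
width: 0.0345
```

```bash
cat > ov.py <<'E'
from h import *
import sys
dz=float(sys.argv[1]) if len(sys.argv)>1 else .0617
tag=sys.argv[2]
go(.5095,.3035,.14,4.5)
p=r.read_state()['ee_pos']
for n,(u0,v0,u1,v1) in (('scene',(370,110,520,270)),('top',(110,160,230,280))):
    k=5; im=r.camera(n); a=cv2.resize(im[v0:v1,u0:u1],None,fx=k,fy=k,interpolation=cv2.INTER_CUBIC)
    for c,rr,z,col in ((p,.096,p[2]-dz+.018,(0,255,0)),((.5095,.3035),.096,.065,(255,0,255))):
        for an in np.linspace(0,6.28,120):
            q=(proj(n,[c[0]+rr*np.cos(an),c[1]+rr*np.sin(an),z])+.5-[u0,v0])*k-.5
            cv2.circle(a,tuple(np.round(q).astype(int)),1,col,-1)
    cv2.imwrite(f'pics/{n}_{tag}.png',a)
E
python3 ov.py .0617 a
```

```text
shift [ 0.01 -0.    2.36] turn [-0.04  0.04  0.03] | t 44.2 pos [0.5095 0.3032 0.1991] jaw 4.6 F [ 0.2 -0.6 -2.7] w 0.0345 q7 -0.82
```

View pics/scene_a.png

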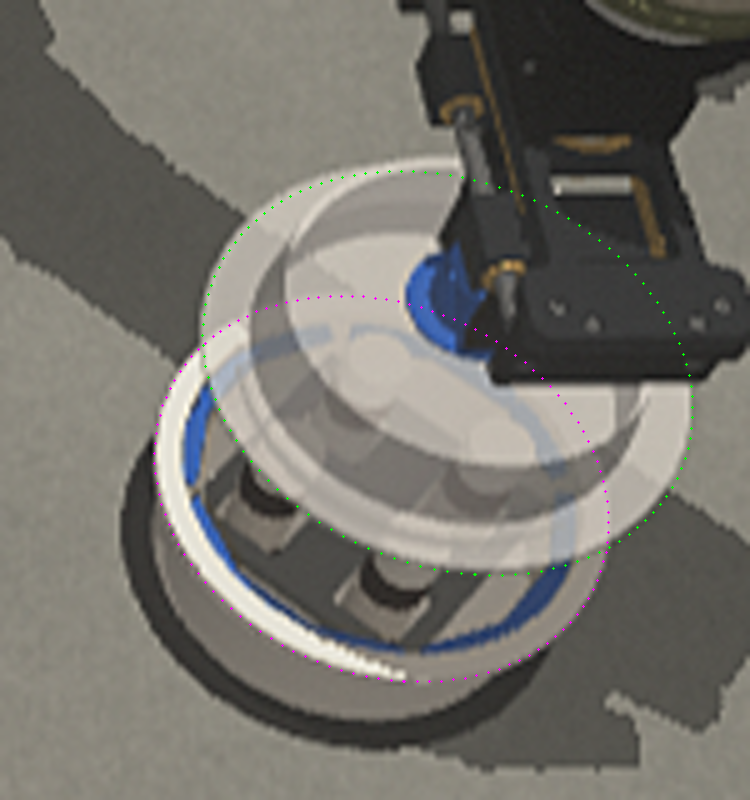

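View pics/top_a.png

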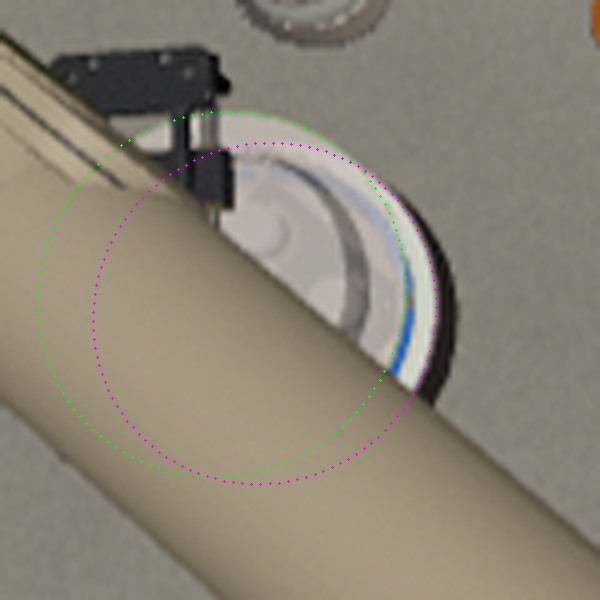

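```bash
sed -i 's/for c,rr,z,col in (/for c,rr,z,col in ((p,.072,p[2]-dz+.054,(0,255,255)),/' ov.py; python3 ov.py .0617 b
```

```text
shift [-0.01 -0.03  2.37] turn [-0.04  0.04  0.01] | t 44.3 pos [0.5099 0.3025 0.1994] jaw 4.6 F [-0.5 -0.3 -3. ] w 0.0350 q7 -0.82
```

View pics/scene_b.png

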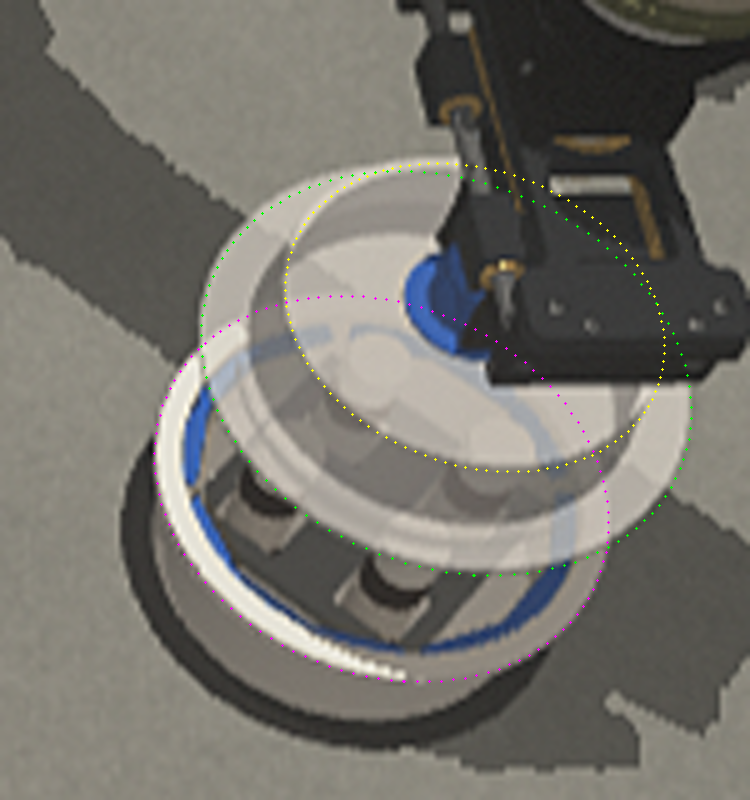

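carry_out:
  commands:
    - [[220,0,-0.01,0.8,-0.04,0.04,0],[220,0,-0.01,1.6,-0.04,0.04,0],[220,0,-0.01,2.2,-0.04,0.04,0],[220,0,-0.01,2.6,-0.04,0.04,0],[220,0,-0.01,2.9,-0.04,0.04,0],[220,0,-0.01,3,-0.04,0.04,0],[220,0,-0.01,3,-0.04,0.04,0]]

```text
time: 45.3
ee_pos: [0.5098, 0.3032, 0.1248]
eef_rot: [0.999, 0.04, 0.0, -0.0]
ft_force: [-0.1, 0.1, -1.7]
width: 0.0354
```

```bash
python3 ov.py .0617 c
```

```text
shift [-0.01 -0.01 -0.61] turn [-0.   -0.01  0.01] | t 45.3 pos [0.5098 0.3032 0.1248] jaw 4.6 F [-0.1  0.1 -1.7] w 0.0354 q7 -0.87
```

View pics/scene_c.png

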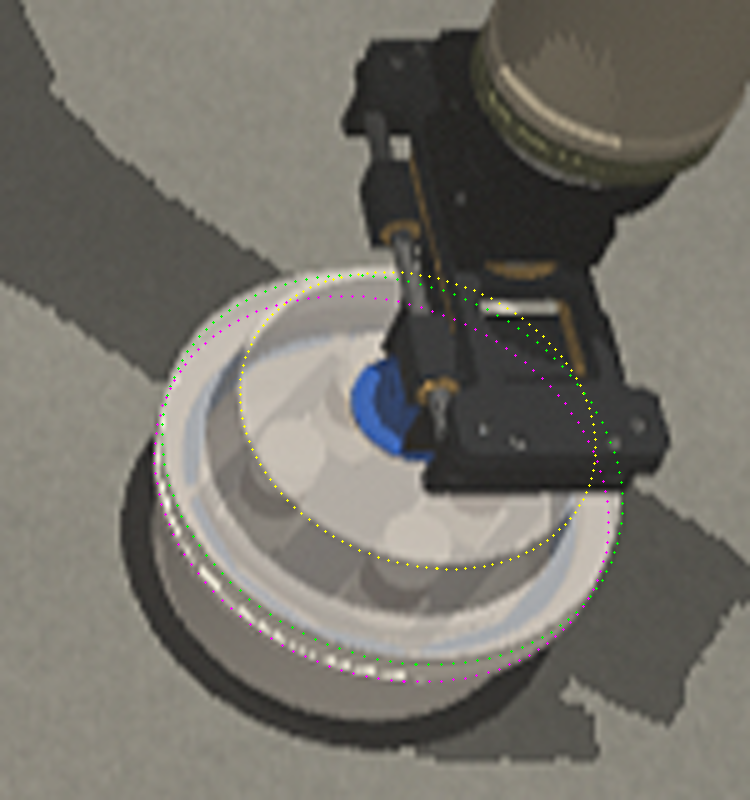

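View pics/top_c.png

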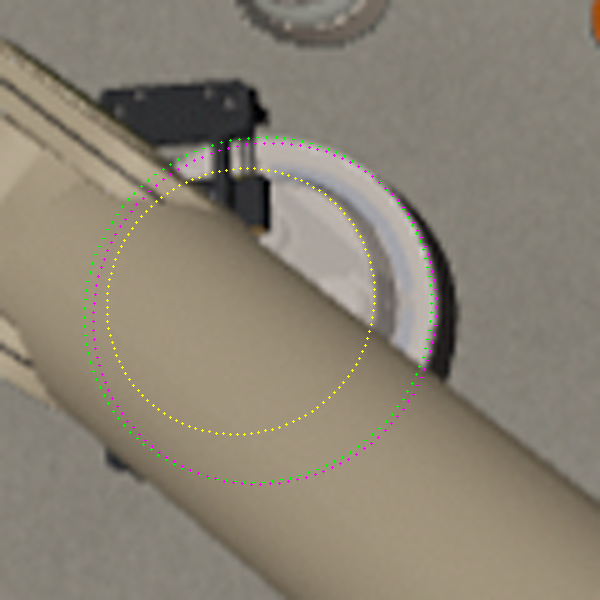

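carry_out:
  commands:
    - [[220,0,0,0.04,0,0,0],[220,0,0,0.08,0,0,0],[220,0,0,0.12,0,0,0],[220,0,0,0.16,0,0,0],[220,0,0,0.2,0,0,0],[220,0,0,0.24,0,0,0],[220,0,0,0.28,0,0,0]]
  grip_force: 60

```text
time: 46.28
ee_pos: [0.5101, 0.3034, 0.119]
eef_rot: [0.999, 0.04, 0.001, -0.0]
ft_force: [-3.5, -2.7, 10.6]
width: 0.0347
```

carry_out:
  commands:
    - [[220,0,0,0.04,0,0,0],[220,0,0,0.08,0,0,0],[220,0,0,0.12,0,0,0],[220,0,0,0.16,0,0,0],[220,0,0,0.2,0,0,0],[220,0,0,0.2,0,0,0]]

```text
time: 47.02
ee_pos: [0.5101, 0.3036, 0.1152]
eef_rot: [0.999, 0.04, 0.001, 0.0]
ft_force: [-4.3, -3.2, 11.3]
width: 0.0345
```

```bash
python3 ov.py .0617 d
```

```text
shift [-0.02  0.   -0.99] turn [ 0.   -0.03  0.01] | t 47.0 pos [0.5101 0.3036 0.1152] jaw 4.6 F [-4.3 -3.2 11.3] w 0.0345 q7 -0.88
```

View pics/scene_d.png

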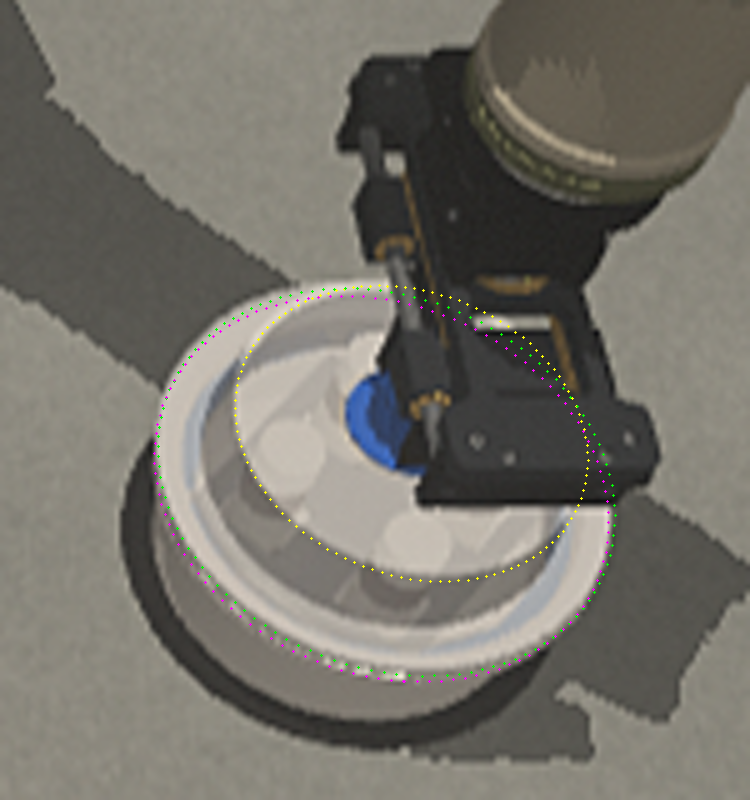

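carry_out:
  commands:
    - [[220,0,0,0.05,0,0.03,0],[220,0,0,0.1,0,0.03,0],[220,0,0,0.14,0,0.03,0],[220,0,0,0.16,0,0.03,0],[220,0,0,0.16,0,0.03,0]]

```text
time: 47.75
ee_pos: [0.5101, 0.3035, 0.1128]
eef_rot: [0.999, 0.04, 0.003, 0.001]
ft_force: [-4.8, -6.3, 16.5]
width: 0.0347
```

carry_out:
  commands:
    - [[220,0,0,0.05,0,0,0],[220,0,0,0.08,0,0,0],[220,0,0,0.08,0,0,0],[220,0,0,0.08,0,0,0]]

```text
time: 48.25
ee_pos: [0.5101, 0.3034, 0.1127]
eef_rot: [0.999, 0.04, 0.003, 0.001]
ft_force: [-6.6, -6.4, 19.3]
width: 0.0349
```

carry_out:
  commands:
    - [[220,0,0,0.08,0,0,0],[220,0,0,0.12,0,0,0],[220,0,0,0.12,0,0,0],[220,0,0,0.12,0,0,0]]

```text
time: 48.75
ee_pos: [0.5101, 0.3035, 0.1127]
eef_rot: [0.999, 0.039, 0.004, 0.002]
ft_force: [-10.4, -10.5, 28.9]
width: 0.0346
```

```bash
python3 ov.py .0617 e
```

```text
shift [-0.02  0.   -1.09] turn [ 0.04 -0.08  0.  ] | t 48.8 pos [0.5101 0.3035 0.1127] jaw 4.5 F [-10.4 -10.5  28.9] w 0.0346 q7 -0.88
```

View pics/scene_e.png

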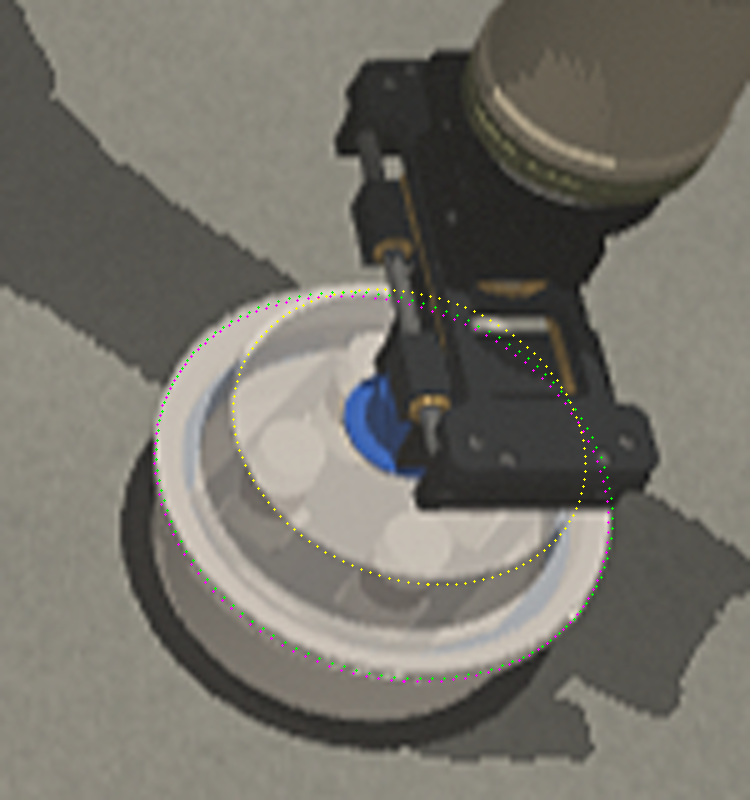

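carry_out:
  commands:
    - [[220,0,0,0,0,0,0],[220,0,0,0,0,0,0],[80,0,0,0,0,0,0],[80,0,0,0,0,0,0],[80,0,0,0,0,0,0],[80,0,0,-1,0,0,0],[80,0,0,-2.5,0,0,0],[80,0,0,-4,0,0,0],[80,0,0,-4,0,0,0]]

```text
time: 49.98
ee_pos: [0.5102, 0.305, 0.2155]
eef_rot: [0.999, 0.039, 0.005, 0.001]
ft_force: [-0.3, -0.0, -0.0]
width: 0.0595
```

```bash
python3 -c "
from h import *
go(.5,.02,.21,4.5)"
```

```text
shift [-1.31 11.33  0.22] turn [ 0.02 -0.12  0.  ] | t 50.0 pos [0.5102 0.305  0.2155] jaw 4.5 F [-0.3 -0.  -0. ] w 0.0595 q7 -0.83
```

carry_out:
  commands:
    - [[80,-1.3,11.3,0,0,-0.1,0],[80,-1.3,11.3,0,0,-0.1,0],[80,-1.3,11.3,0,0,-0.1,0],[80,-1.3,11.3,0,0,-0.1,0],[80,-1.3,11.3,0,0,-0.1,0],[80,-1.3,11.3,0,0,-0.1,0],[80,-1.3,11.3,0,0,-0.1,0]]

```text
time: 50.85
ee_pos: [0.4998, 0.0216, 0.2152]
eef_rot: [0.999, 0.04, 0.001, 0.001]
ft_force: [-0.1, 0.5, 1.3]
width: 0.0599
```

```bash
cat > fin.py <<'E'
from h import *
import sys
tag=sys.argv[1]
c=(.5095,.3035)
for n,(u0,v0,u1,v1) in (('scene',(390,150,510,270)),('top',(115,165,215,275))):
    k=5; im=r.camera(n); cv2.imwrite(f'pics/{n}full_{tag}.png',im); a=cv2.resize(im[v0:v1,u0:u1],None,fx=k,fy=k,interpolation=cv2.INTER_CUBIC)
    for rr,z,col in ((.096,.069,(0,255,0)),(.072,.105,(0,255,255)),(.018,.131,(0,0,255))):
        for an in np.linspace(0,6.28,120):
            q=(proj(n,[c[0]+rr*np.cos(an),c[1]+rr*np.sin(an),z])+.5-[u0,v0])*k-.5
            cv2.circle(a,tuple(np.round(q).astype(int)),1,col,-1)
    cv2.imwrite(f'pics/{n}_{tag}.png',a)
E
python3 fin.py f
```

```text
(no output)
```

View pics/scene_f.png

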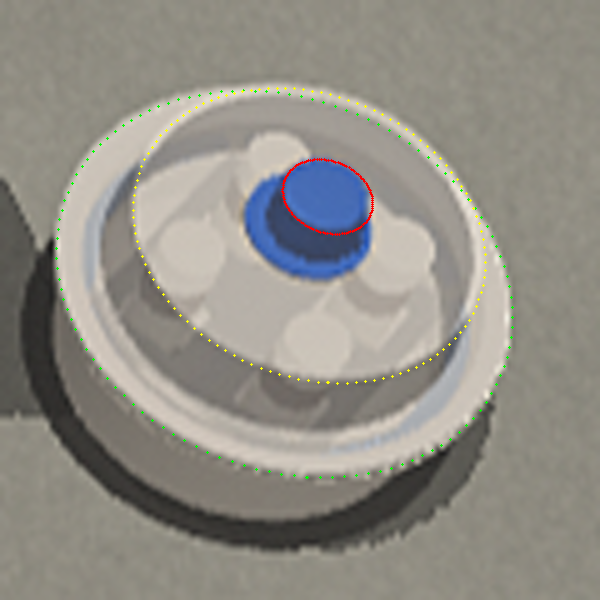

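View pics/top_f.png

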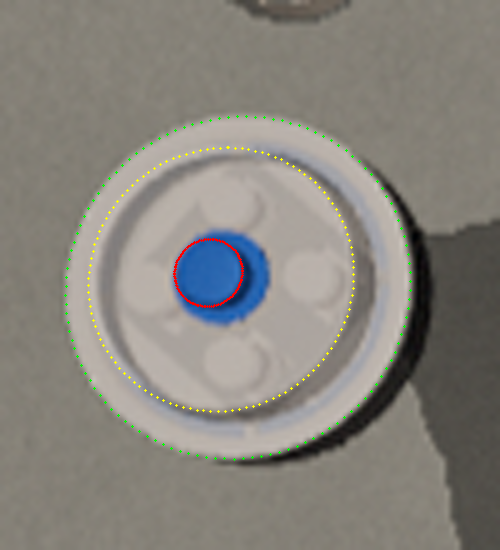

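View pics/scenefull_f.png

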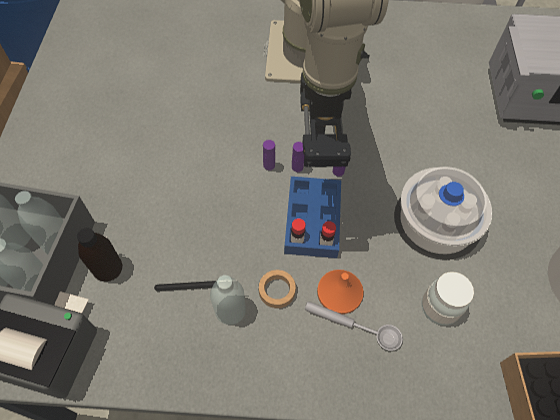

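```bash
python3 -c "
from h import *
go(.5098,.3035,.16,4.5)"
```

```text
shift [  1.3  -11.18   2.2 ] turn [ 0.02 -0.02  0.03] | t 51.0 pos [0.4999 0.0223 0.2154] jaw 4.7 F [-0.2  0.1 -0.9] w 0.0595 q7 -0.19
```

carry_out:
  commands:
    - [[255,1.3,-11.2,0,0,0,0],[255,1.3,-11.2,0,0,0,0],[255,1.3,-11.2,0,0,0,0],[255,1.3,-11.2,0,0,0,0],[255,1.3,-11.2,0,0,0,0],[255,1.3,-11.2,0,0,0,0],[255,1.3,-11.2,1,0,0,0],[255,1.3,-11.2,2.2,0,0,0],[255,1.3,-11.2,2.2,0,0,0],[255,1.3,-11.2,2.2,0,0,0]]
  grip_force: 20

```text
time: 52.2
ee_pos: [0.5099, 0.3042, 0.1612]
eef_rot: [0.999, 0.041, 0.001, 0.0]
ft_force: [-0.5, 0.4, -0.1]
width: 0.0006
```

```bash
python3 -c "
from h import *
go(.5098,.3035,.131,4.5)"
```

```text
shift [-0.01  0.03  1.21] turn [ 0.01 -0.03  0.03] | t 52.2 pos [0.5099 0.3042 0.1612] jaw 4.7 F [-0.5  0.4 -0.1] w 0.0006 q7 -0.86
```

carry_out:
  commands:
    - [[255,0,0.03,0.5,0,0,0],[255,0,0.03,0.9,0,0,0],[255,0,0.03,1.1,0,0,0],[255,0,0.03,1.16,0,0,0],[255,0,0.03,1.2,0,0,0],[255,0,0.03,1.24,0,0,0],[255,0,0.03,1.28,0,0,0],[255,0,0.03,1.28,0,0,0]]

```text
time: 53.2
ee_pos: [0.5101, 0.3035, 0.1314]
eef_rot: [0.999, 0.041, 0.002, 0.001]
ft_force: [-8.2, -7.2, 19.6]
width: 0.0003
```

carry_out:
  commands:
    - [[255,0,0,0.08,0,0,0],[255,0,0,0.12,0,0,0],[255,0,0,0.12,0,0,0],[255,0,0,0.12,0,0,0]]

```text
time: 53.7
ee_pos: [0.5101, 0.3036, 0.1314]
eef_rot: [0.999, 0.041, 0.002, 0.002]
ft_force: [-10.4, -10.1, 27.0]
width: 0.0006
```

carry_out:
  commands:
    - [[255,0,0,0,0,0,0],[255,0,0,-1,0,0,0],[255,0,0,-3,0,0,0],[255,0,0,-4,0,0,0],[255,0,11.3,-4,0,0,0],[255,0,11.3,-4,0,0,0],[255,0,11.3,-4,0,0,0],[255,0,11.3,-4,0,0,0],[255,0,11.3,-4,0,0,0],[255,0,11.3,-4,0,0,0]]

```text
time: 54.95
ee_pos: [0.5328, 0.0189, 0.2322]
eef_rot: [0.999, 0.038, 0.002, 0.002]
ft_force: [0.3, 0.3, -0.1]
width: 0.0005
```

```bash
python3 fin.py g; python3 -c "
from h import *
a=cv2.imread('pics/scenefull_g.png');crop(a,390,150,510,270,5,'pics/g_raw.png');crop(a,275,165,355,265,6,'pics/g_rack.png')"
```

```text
(no output)
```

View pics/g_raw.png

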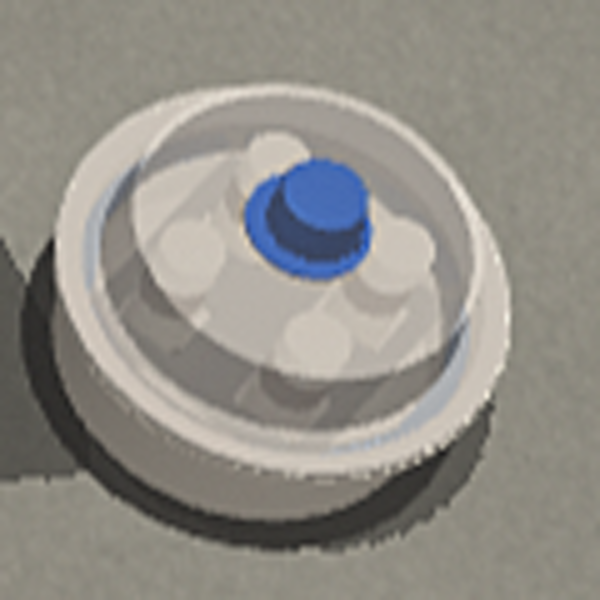

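View pics/scene_g.png

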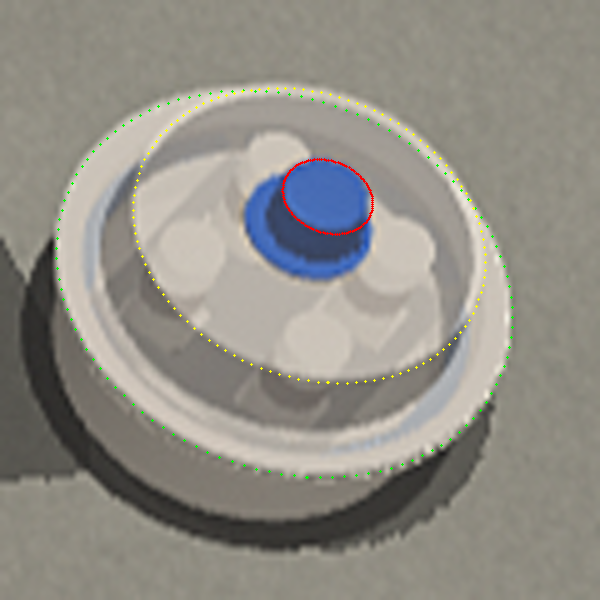

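View pics/g_rack.png

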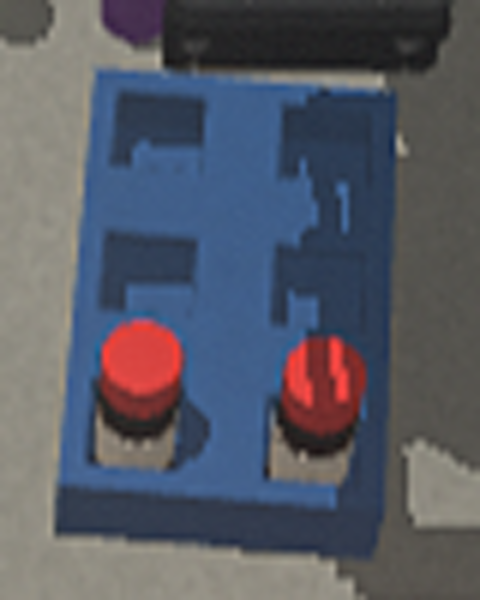

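View pics/topfull_g.png

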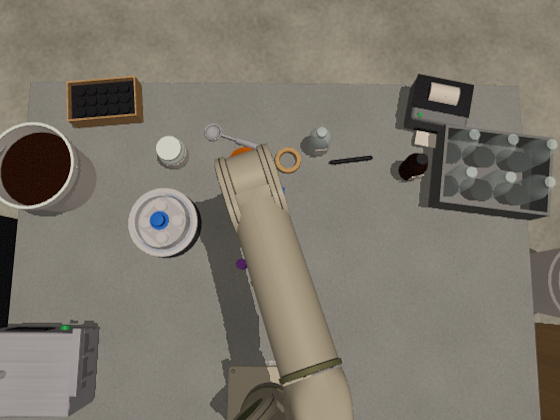

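The pictures show the lid home and level on the rim. The four white vials are upright under the dome, the two reds stand in the far rack cells (298,230 and 329,232), and the other things look unmoved.

```bash
python3 -c "
from bench import r
print(r.close_job())"
```

```text
the job is handed in; nothing more can be done
None
```

The changeover is done and handed in at about 55 s of the 210 s allowed; no verdict was reported.

- **Vials:** Both red-capped vials stand in the two far rack cells. All four white-capped vials stand in the tub's cells. Each vial bottomed out at the tool height it was picked from, to within about 1 mm.
- **Lid:** It was knocked about 5 cm aside during the run, so I measured it again before grasping the knob. I set it in the mouth and pressed it home while gripping the knob. I then pressed once more with closed fingers on the knob's top, and raising that press from 20 to 27 N moved nothing.
- **Last checks:** In both cameras the lid matches the seated, level model to about one pixel, and the other things look unmoved. Two small disagreements remain:
    - The knob top read 131.4 mm against a nominal 131.0 mm.
    - The scene camera shows a steady offset of about one pixel, which I took as calibration error.

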